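Set the rinsed cup and parts basket to dry

TASK

Put the rinsed things up to dry: turn the blue cup upside down over the free drying peg, lowering it gently until its rim rests fully home on the peg's orange collar, and hang the wire basket by the middle of its red handle on the yellow hook, in either order. Let neither of them fall, do not ram the cup, and leave the bottle, the screwdriver and the grey cup on the other peg where they are. Let go with both at rest.

Things in the scene. Friction and masses are not known exactly. Their poses are not given: they have to be found in the camera images.
- cup: blue plastic cup, straight cylinder, outer diameter 50, 95 long, wall 3, bottom 4 (bore 44 wide, 91 deep), about 120 g. Origin: centre of the outside of its closed bottom; z axis runs along the cup to the open mouth (rim at z = 95 mm). It starts lying level on the drip rest, its axis 60 mm above the table, mouth pointing more or less away from the robot.
- rest: drip rest: white foot plate 130 x 75 x 8 mm carrying two parallel steel rails (8 mm thick, 96 mm long, 32 mm apart, centres 36 mm above the table) on which the cup lies. Fixed. Origin under the plate's centre; x axis along the rails, the way the cup's mouth points.
- peg: free drying peg, fixed upright: dark foot, diameter 84, 12 high; white shaft, diameter 39, tapering from height 112 to a blunt tip (diameter 12) at 135 mm. An orange stop collar (diameter 60, 14 thick) is clamped on it by hand at a height that differs each time: its top, where the cup's rim must rest, is 54 to 86 mm above the table. Origin: under the foot, on the axis, at table height; z up.
- peg2: the other, occupied drying peg, same make, its collar top 70 mm above the table; the grey cup stands inverted on it. Fixed. The two pegs swap places between starts. Origin as for peg.
- grey_cup: grey cup, same size as the blue one, already inverted on the other peg; leave it. Origin: centre of the outside of its closed bottom (on top now); z axis towards its mouth (down).
- basket: wire parts basket, 75 mm (x) by 114 mm (y), 45 mm high, about 200 g, standing on the table. A rigid red handle of 8 mm round bar arches over it: legs at y = -55 and +55 mm, the level bar along y with its centre 140 mm above the underside. Origin: centre of the underside.
- bail (a point): middle of the basket's red handle bar (centre of the 8 mm bar); the bar runs along the basket's y axis.
- hook: yellow hook on a steel post, fixed. A level round arm, 10 thick, centre 225 mm above the table, runs along the hook's x axis from the post (diameter 16, at x = 75, top at 240) to x = -26, then turns up to a tip at x = -38 with its top at 253 mm. Origin: at table height under the arm; x points from tip to post, so the tip points more or less at the robot. Foot plate 110 x 120 x 14 under the post.
- seat (a point): where the middle of the basket's handle bar belongs when hung: 234 mm above the table (bar lying on the arm), 8 mm towards the post from the hook's origin.
- bottle: clear bottle with red cap, diameter 56 mm, 150 mm high; leave it. Origin: centre of the underside.
- driver: screwdriver, 170 mm long, lying on the table; leave it. Origin: underside, x axis along it.
Mind the look-alikes: they are no part of the job. What is shaped like the hook but pink or turquoise is not meant.

How it is judged (in metres and radians):
At the end, for the whole second after the job is handed in: Blue cup inverted over the free peg: within 4.5 deg of plumb, 6 mm of its axis, at rest, its weight on the collar. Basket's bar on the hook's arm: its middle within 20 mm sideways and 35 mm of the seat, 225 to 245 mm high, tilted under 20 deg, nearly still (0.08 m/s) (angle between cup's own z axis and vertical above 3.06 rad and horizontal distance between cup and peg below 0.006 m and z of cup in the frame of peg between 0.143 and 0.184 m and contact force between cup and peg above 0.3 N and linear speed of cup below 0.02 m/s and distance between bail and seat below 0.035 m and y of bail in the frame of hook between -0.02 and 0.02 m and height (world z) of bail between 0.225 and 0.245 m and angle between basket's own z axis and vertical below 0.35 rad and contact force between basket and hook above 0.5 N and linear speed of basket below 0.08 m/s); the robot touches nothing.
It fails at once if the cup falls (moves faster than 0.35 m/s without the fingers on it) (linear speed of cup above 0.35 m/s and contact force between cup and the fingers below 0.05 N).
It fails at once if the basket falls (moves faster than 0.5 m/s without the fingers on it) (linear speed of basket above 0.5 m/s and contact force between basket and the fingers below 0.05 N).
It fails at once if the cup is rammed against the peg or its collar (over 50 N) (contact force between cup and peg above 50 N).
It fails at once if the grey cup is moved by over 15 mm (distance of grey_cup from where it was at the start of the episode above 0.015 m).
It fails at once if the bottle or the screwdriver is moved by over 20 mm (distance of any of bottle, driver from where it was at the start of the episode above 0.02 m).
It also fails if it takes over 61 s, if anything falls off the work surface, if the arm or the gripper's body presses on something with over 40 N, if the wrist force passes 120 N, or if a joint passes its speed limit or range.

ROBOT

A 7-joint arm with a two-finger parallel gripper is mounted at the origin on the work surface. World frame = base frame: x ahead of the robot, y to its left, z up, the work surface at z = 0. Lengths are in mm, angles in rad, forces in N, time in s.
With the tool pointing down it reaches from about 400 to 875 mm from the base axis. Payload 4.4 kg.
Tool frame: the origin (TCP) lies between the finger pads; the fingertips stand ctrl.tcp_to_tips ahead of it and the grasp point (between the pads) lies 8 mm behind it (ctrl.tcp_to_tips is the distance from the TCP to the fingertips, in mm); z points along the fingers, y is the direction in which the jaws open and shut (so a half turn about z gives the same grasp; the last joint's range is limited). The gripper opens to 85 mm and grips with 20 to 120 N. Pads are 22 mm wide; open, the fingers measure 114 mm over their backs; the gripper's body (76 mm by 85 mm) begins 54 mm behind the grasp point. The pads swing forward as they close: fully open they stand 13 mm farther back than shut.
Start: joints at [-1.233, 0.628, 0.038, 1.517, -0.027, 0.996, -0.02], TCP at [255.373, 597.748, 204.613] pointing down, gripper open.
Joint ranges: [-3.06, 3.06], [-0.37, 2.12], [-1.25, 1.32], [0.18, 2.47], [-1.1, 4.24], [0.23, 1.98], [-2.94, 2.94]. Speed limits (rad/s): [2.57, 2.57, 3.14, 3.14, 3.14, 3.14, 3.14].

INTERFACE

Orientations are given as [roll, pitch, yaw] about the fixed x, y, z axes, in that order (R = Rz(yaw) Ry(pitch) Rx(roll)).
In Python, from cell import ctrl gives the robot as it stands.
- The arm moves only by the tool send_rows, never from a script. Its argument "rows" is a list of rows, each an object of numbers: "x", "y", "z": the shift along the world's x, y, z in cm; "roll": the turn about the world's z in degrees; "claw": the closure, from 0 (fully open) to 1 (shut). A call has 1 to 5 rows; each row is the pose to reach, as a shift and turn from the pose commanded when the call began; what a row does not reach only later rows make up. A row lasts 1/12 s, in which the tool goes at most 41.7 mm and 7.16 degrees, less where a joint would pass 70% of its speed; a pose out of reach is approached as far as the arm can. A call with a gripper value outside its range is refused whole. The fingers move at their own pace and stop on an object; the grip force is fixed at half the most. Time passes only in rows, so rows that repeat a pose let the fingers close. It gives the time, the measured TCP pose, the force and the opening at its end, in the units of the state.
- ctrl.read_state(): the state, without advancing time (a new reading comes with each control period).
- ctrl.get_image(name): name is "side" or "top"; returns (picture, depth): 400x640x3 uint8, blue, green, red; 400x640 float32, mm along the optical axis (not along the pixel's ray), 0 where there is no reading.
- ctrl.get_calibration(name): a dict with "intrinsics" (3x3 intrinsics, pixels), "T" (4x4, takes a point from camera to world coordinates). Camera axes: x right, y down, z forward; pixel columns grow to the right and rows downward; lengths in mm; the calibration is good to about 2 mm. A picture is of the moment at which its call begins. get_calibration takes no time and is no camera call.
- ctrl.finish_job(): hands the job in, once; it reports no verdict.
Trained networks look in the newest picture that a camera, given by its name, has taken for a name from the list of things; names that differ only in an ending like _2 or _b are one class to them, and where a whole thing is asked for, a point or a joint stands for the part that bears it (a point fixed in the world has none). Each returns a list of dicts, best first, with "confidence" (0 to 1); they miss things now and then, are a little off and sometimes report something else, mostly with a low value. They report only what shows in the picture. A call takes as long as a camera call. They do not tell look-alikes from the thing itself.
- ctrl.recognise(camera, query): "uv" ([column, row] in pixels, amid what is visible of it).
- ctrl.regions_of(camera, query): "region" (400x640 bool, what is visible of it) and "uv" ([column, row] in pixels, amid what is visible of it).
- ctrl.place_of(camera, query): "uv" ([column, row] in pixels: a listed point, or the origin of a listed thing).
The state is a dict: "clock": time; "qpos": joint angles; "qd": joint speeds; "tau": joint torques, N m; "eef_pos": TCP position; "tool_rot": TCP orientation; "force": force on the tool from outside, world axes, zero at the start; "torque": the same for the moment, N m; "width": finger opening in mm.
Only numpy, scipy, OpenCV 4.12 (cv2) and the standard library are available. Lean on these libraries where they do the work, as an engineer would, in place of code of your own. Each camera call takes 0.05 s, during which the arm holds its last target. There are 200 camera calls.

## Working session

There is one attempt and no reset: what is moved stays moved. The work goes in short steps, Python scripts to look and compute and a tool call to move; the robot and the scene stay as the last step left them, time stands still between calls to the robot, and variables do not carry over. Pictures are saved under pics/ and viewed, on a budget of 10 in all, crops included, one or two more only if the job needs it, and the job is handed in when it is done.

Besides the shell and the picture viewer there is one more tool, called after "Call:" as a command line: name --argument value ..., lists and objects as JSON in quotes. send_rows: Moves the arm, as the interface text tells. Its arguments: {"type":"object","properties":{"rows":{"type":"array"}},"required":["rows"]}

```bash
ls; mkdir -p pics
cat > h.py <<'E'
import numpy as np, cv2
from cell import ctrl
def deproj(cam,uv,d):
    c=ctrl.get_calibration(cam);K=np.array(c["intrinsics"]);T=np.array(c["T"])
    p=np.array([(uv[0]-K[0,2])/K[0,0]*d,(uv[1]-K[1,2])/K[1,1]*d,d,1.]);return (T@p)[:3]
def cloud(cam,dep):
    c=ctrl.get_calibration(cam);K=np.array(c["intrinsics"]);T=np.array(c["T"])
    v,u=np.mgrid[:400,:640];d=dep
    P=np.stack([(u-K[0,2])/K[0,0]*d,(v-K[1,2])/K[1,1]*d,d],-1)
    P=P@T[:3,:3].T+T[:3,3];P[d<=0]=np.nan;return P
def proj(cam,p):
    c=ctrl.get_calibration(cam);K=np.array(c["intrinsics"]);T=np.array(c["T"])
    q=np.linalg.inv(T)@np.append(p,1.);q=K@q[:3];return q[:2]/q[2]
E
python3 - <<'E'
from h import *
np.set_printoptions(precision=1,suppress=True)
print(ctrl.tcp_to_tips,ctrl.read_state())
for c in("side","top"):
    im,d=ctrl.get_image(c);np.savez(f"pics/{c}0.npz",im=im,d=d);cv2.imwrite(f"pics/{c}0.png",im)
    print(c,np.array(ctrl.get_calibration(c)["T"])[:3])
    P=cloud(c,d)
    for q in("cup","peg","peg2","grey_cup","basket","hook","rest","bottle","driver"):
        for r in ctrl.regions_of(c,q)[:3]:
            m=r["region"];pts=P[m];pts=pts[~np.isnan(pts[:,0])]
            if len(pts):print(q,round(r["confidence"],2),np.array(r["uv"]),np.median(pts,0),np.percentile(pts,2,axis=0),np.percentile(pts,98,axis=0),im[m].mean(0))
E
```

```text
pics
11.0 {'clock': 0.0, 'qpos': array([-1.2,  0.6,  0. ,  1.5, -0. ,  1. , -0. ]), 'qd': array([-0., -0.,  0., -0.,  0., -0., -0.]), 'tau': array([  0. , -56.3,   1.2, -19.3,   0. ,   0. ,   0. ]), 'eef_pos': array([255.1, 597.1, 203.7]), 'tool_rot': array([-3.1,  0. ,  2.7]), 'force': array([ 0.3, -0.3, -0.2]), 'torque': array([-0.,  0., -0.]), 'width': 85.40131751579516}
side [[   0.9   -0.2    0.3  217.2]
 [  -0.4   -0.5    0.8 -967.2]
 [   0.    -0.8   -0.5  767.1]]
cup 0.79 [259.8 172.4] [490.5 284.4  71.2] [447.8 261.   42.4] [540.5 312.6  86.1] [77.4 39.7 20.2]
peg 0.88 [332.9 230.8] [ 617.3 -114.    46.2] [ 588.  -138.5    3.5] [658.2 -73.9 133. ] [63.1 69.6 77.1]
peg 0.74 [295.5 272.1] [ 459.8 -226.7    6.7] [ 409.6 -284.    -0.1] [ 524.4 -154.6  144.2] [86.3 88.1 95.2]
peg 0.62 [307.5 202.8] [600.4  84.5  13.9] [571.5  60.6   0.8] [644.3 142.8  71.4] [54.3 59.2 65. ]
peg2 0.88 [332.9 230.8] [ 617.3 -114.    46.2] [ 588.  -138.5    3.5] [658.2 -73.9 133. ] [63.1 69.6 77.1]
peg2 0.74 [295.5 272.1] [ 459.8 -226.7    6.7] [ 409.6 -284.    -0.1] [ 524.4 -154.6  144.2] [86.3 88.
[... 2077 characters left out ...]
3] [424.2  35.3  30.1] [ 46.8  50.1 121.8]
basket 0.87 [358.3 242.4] [ 464.2 -222.6    5.6] [ 414.  -279.4   -2.2] [ 517.7 -166.1  144.9] [119.1 119.3 124.7]
hook 0.85 [407.9 177.3] [ 663.6 -372.8   14.1] [ 587.7 -442.8    6.3] [ 728.5 -318.2  239.8] [68.  74.9 72.9]
hook 0.7 [348.1 118.2] [ 847.1 -183.5   14.1] [ 765.1 -247.2    3. ] [ 910.5 -130.9  238.8] [104.2 113.9  61.6]
hook 0.6 [460.3 244.8] [ 458.4 -522.2   14.5] [ 379.1 -586.3    6.2] [ 519.8 -468.5  237.6] [102.7  94.7 128.2]
bottle 0.75 [202.6 150.7] [707.9 233.7  97.6] [690.7 215.1   5. ] [739.9 264.3 152.4] [80.3 83.7 94.5]
driver 0.88 [268.7 269. ] [383.1  23.7  22.3] [340.6  10.2   1. ] [439.1  36.1  30. ] [ 51.6  55.  120.8]
```

Run:
```python
import cv2,numpy as np
a=np.load("pics/side0.npz")["im"];b=np.load("pics/top0.npz")["im"]
cv2.imwrite("pics/s0.png",cv2.resize(a[80:400,180:500],(600,600)));cv2.imwrite("pics/t0.png",cv2.resize(b[60:320,120:520],(800,520)))
```

```text
(no output)
```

View pics/s0.png

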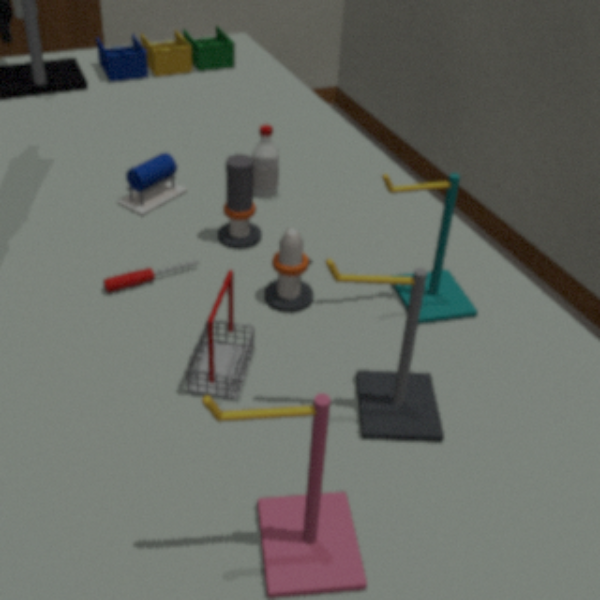

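View pics/t0.png

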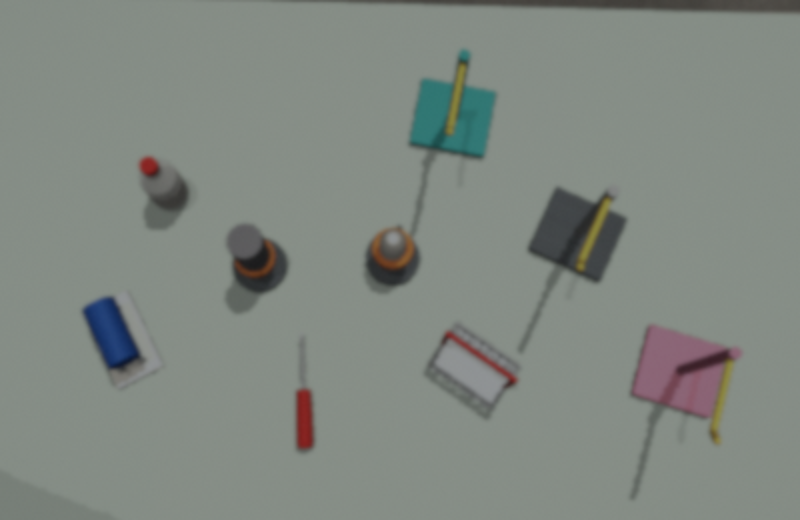

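```bash
cat > meas.py <<'E'
from h import *
np.set_printoptions(precision=1,suppress=True)
def line(P):
    c=P.mean(0);u,s,v=np.linalg.svd(P-c,full_matrices=False);d=v[0];t=(P-c)@d
    return c,d,np.percentile(t,[1,99]),s/np.sqrt(len(P))
if __name__=="__main__":
  for c in("top","side"):
    f=np.load(f"pics/{c}0.npz");im,d=f["im"],f["d"];P=cloud(c,d);hsv=cv2.cvtColor(im,cv2.COLOR_BGR2HSV)
    H,S,V=[hsv[...,i].astype(int) for i in range(3)];X,Y,Z=P[...,0],P[...,1],P[...,2]
    box=lambda x0,x1,y0,y1,z0,z1:(X>x0)&(X<x1)&(Y>y0)&(Y<y1)&(Z>z0)&(Z<z1)
    def rep(n,m):
        q=P[m]
        if len(q)<5:print(c,n,len(q));return
        cc,dd,t,s=line(q);dd=dd*np.sign(dd[0]);print(c,n,len(q),cc,dd.round(3),"yaw",np.degrees(np.arctan2(dd[1],dd[0])),t,cc+t[0]*dd,cc+t[1]*dd,s)
    rep("cup",box(400,600,220,360,48,95)&(H>100)&(H<130)&(S>110))
    rep("cuptop",box(400,600,220,360,80,95)&(H>100)&(H<130)&(S>110))
    rep("bail",box(380,560,-320,-120,125,155)&((H<10)|(H>170))&(S>100))
    rep("arm",box(540,760,-460,-290,205,245)&(H>18)&(H<35)&(S>110))
    rep("post",box(540,760,-460,-290,100,200))
    for nm,y0,y1 in(("peg",-170,-40),("peg2",40,160)):
        m=box(540,700,y0,y1,40,100)&(H<18)&(S>120);rep(nm+"collar",m)
        if m.any():
            q=P[m];print("  zs",np.percentile(q[:,2],[2,25,50,75,90,95,98]))
            # fit circle to collar top points
            top=q[abs(q[:,2]-np.percentile(q[:,2],85))<5][:,:2]
            print("  top ext",top.min(0),top.max(0),top.mean(0))
        rep(nm+"tip",box(540,700,y0,y1,105,140))
E
python3 meas.py
```

```text
top cup 532 [491.6 296.6  79.3] [0.9 0.5 0. ] yaw 28.190368069538305 [-47.7  44.1] [449.6 274.1  78. ] [530.4 317.4  80.6] [27.8 12.4  5.5]
top cuptop 275 [492.2 298.7  83.5] [ 0.9  0.5 -0. ] yaw 29.274756108250518 [-46.3  44.7] [451.8 276.   83.7] [531.2 320.5  83.3] [26.8  8.2  2.3]
top bail 87 [ 463.7 -221.7  142.9] [ 0.6  0.8 -0. ] yaw 56.357740739871176 [-54.3  54.5] [ 433.6 -266.8  142.9] [ 493.9 -176.3  142.8] [33.6  2.8  1.7]
top arm 127 [ 619.4 -357.9  228.5] [ 0.9 -0.4 -0. ] yaw -23.50006586992077 [-49.9  46.5] [ 573.7 -338.   230.4] [ 662.1 -376.4  226.8] [26.6  3.5  2.6]
top post 51 [ 666.9 -376.1  145.4] [0. 0. 1.] yaw 57.606305552903805 [-52.9  44.3] [ 666.1 -377.4   92.5] [ 667.6 -375.   189.7] [28.4  3.8  1.5]
top pegcollar 134 [613.4 -99.   79.2] [ 0.  1. -0.] yaw 87.76573157911453 [-28.5  28.5] [ 612.3 -127.5   79.9] [614.5 -70.5  78.4] [18.9 12.   3.4]
  zs [69.9 77.1 79.5 81.7 83.2 84.1 84.6]
  top ext [ 596.5 -127.9] [641.2 -70.1] [614.5 -99.5]
top pegtip 148 [622.2 -99.3 123.3] [ 0.7 -0.4  0.6] yaw -27.952840783561946 [-15.8  21. ] [611.1 -93.4 113.7] [ 636.9 -1
[... 1256 characters left out ...]
[ 594.9 -106.3   78.3] [ 646.1 -123.    78.7] [17.  11.6  3.1]
  zs [70.1 77.  79.4 81.1 81.8 82.2 83.3]
  top ext [ 596.7 -129.1] [652.7 -81.6] [ 620.6 -112. ]
side pegtip 131 [ 621.5 -107.7  121. ] [0.4 0.4 0.8] yaw 49.694997750531 [-18.1  20.3] [ 615.1 -115.3  105.8] [628.7 -99.3 138. ] [10.2  9.4  4.9]
side peg2collar 66 [602.7  81.9  68.6] [ 0.9 -0.4  0. ] yaw -20.89049537571871 [-25.3  26.7] [579.1  91.   68. ] [627.6  72.4  69.2] [15.8  7.1  3.3]
  zs [59.9 65.1 69.4 71.2 72.9 73.7 74.1]
  top ext [579.1  69.6] [632.6 107.7] [604.1  83.6]
side peg2tip 125 [603.9  83.3 122.4] [ 0.9 -0.3  0. ] yaw -19.382900440541547 [-22.5  22.2] [582.6  90.8 121.5] [624.8  76.  123.2] [13.7 10.   4.9]
```

Call:
send_rows --rows '[{"x": 2.1, "y": -3.2, "roll": 6}, {"x": 4.2, "y": -6.4, "roll": 12}, {"x": 6.3, "y": -9.6, "roll": 18}, {"x": 8.4, "y": -12.8, "roll": 24}, {"x": 10.5, "y": -16, "roll": 30}]'

```text
$.rows[0]: bad value
```

Call:
send_rows --rows '[{"x": 2.1, "y": -3.1, "roll": 6}, {"x": 4.1, "y": -6.3, "roll": 12}, {"x": 6.2, "y": -9.4, "roll": 18}, {"x": 8.2, "y": -12.5, "roll": 24.5}, {"x": 10.2, "y": -15.5, "roll": 24.5}]'

```text
$.rows[0]: bad value
```

Run:
```python
from meas import *
s=ctrl.read_state();print(s["eef_pos"],np.degrees(s["tool_rot"]),s["clock"],s["qpos"],s["width"])
from scipy.optimize import least_squares
# peg axis: fit cylinder shaft/collar/tip from both views by radius
for c in("top","side"):
    f=np.load(f"pics/{c}0.npz");P=cloud(c,f["d"]);q=P.reshape(-1,3);q=q[(abs(q[:,0]-620)<60)&(abs(q[:,1]+104)<50)]
    for n,z0,z1,r in(("shaft",20,60,19.5),("shaft2",88,108,19.5)):
        k=q[(q[:,2]>z0)&(q[:,2]<z1)]
        if len(k)>10:
            o=least_squares(lambda a:np.hypot(k[:,0]-a[0],k[:,1]-a[1])-r,[622,-102],loss="soft_l1");print(c,n,len(k),o.x,np.abs(o.fun).mean())
```

```text
[255.4 597.7 204.6] [-180.    -0.   156.9] 1.0 [-1.2  0.6  0.   1.5 -0.   1.  -0. ] 85.42606641618205
top shaft2 17 [626.4 -99.7] 0.39672003234671477
side shaft 122 [626.2 -97.8] 1.2293168430301344
side shaft2 69 [626.3 -97.9] 1.1512542183148742
```

Call:
send_rows --rows '[{"x": 2.1, "y": -3.2, "z": 0, "roll": 6, "claw": 0}, {"x": 4.2, "y": -6.4, "z": 0, "roll": 12, "claw": 0}, {"x": 6.3, "y": -9.6, "z": 0, "roll": 18, "claw": 0}, {"x": 8.4, "y": -12.8, "z": 0, "roll": 24, "claw": 0}, {"x": 10.5, "y": -16, "z": 0, "roll": 30, "claw": 0}]'

```text
clock: 1.42
eef_pos: [361.1, 436.3, 204.7]
tool_rot: [3.142, 0.0, -3.016]
force: [1.1, 0.1, 0.1]
width: 85.2
```

Call:
send_rows --rows '[{"x": 2.1, "y": -3.1, "z": 0, "roll": 6, "claw": 0}, {"x": 4.1, "y": -6.3, "z": 0, "roll": 12, "claw": 0}, {"x": 6.2, "y": -9.4, "z": 0, "roll": 18, "claw": 0}, {"x": 8.2, "y": -12.5, "z": 0, "roll": 22, "claw": 0}, {"x": 10.2, "y": -15.5, "z": 0, "roll": 22, "claw": 0}]'

```text
clock: 1.83
eef_pos: [463.3, 280.8, 204.8]
tool_rot: [3.142, 0.0, -2.635]
force: [1.2, 0.3, 0.2]
width: 85.5
```

Call:
send_rows --rows '[{"x": -0.1, "y": 0.1, "z": -4, "roll": 0, "claw": 0}, {"x": -0.1, "y": 0.1, "z": -8, "roll": 0, "claw": 0}, {"x": -0.1, "y": 0.1, "z": -12, "roll": 0, "claw": 0}, {"x": -0.1, "y": 0.1, "z": -14, "roll": 0, "claw": 0}, {"x": -0.1, "y": 0.1, "z": -15.6, "roll": 0, "claw": 0}]'

```text
clock: 2.25
eef_pos: [460.2, 282.7, 46.1]
tool_rot: [-3.141, -0.003, -2.638]
force: [-1.0, -0.4, -0.0]
width: 85.5
```

Call:
send_rows --rows '[{"x": 0, "y": 0, "z": 0, "roll": 0, "claw": 1}, {"x": 0, "y": 0, "z": 0, "roll": 0, "claw": 1}, {"x": 0, "y": 0, "z": 0, "roll": 0, "claw": 1}, {"x": 0, "y": 0, "z": 0, "roll": 0, "claw": 1}, {"x": 0, "y": 0, "z": 0, "roll": 0, "claw": 1}]'

```text
clock: 2.67
eef_pos: [462.3, 284.8, 50.9]
tool_rot: [3.141, 0.003, -2.638]
force: [-7.8, -5.0, 69.6]
width: 26.0
```

Call:
send_rows --rows '[{"x": 0, "y": 0, "z": 0, "roll": 0, "claw": 1}, {"x": 0, "y": 0, "z": 0, "roll": 0, "claw": 1}, {"x": 0, "y": 0, "z": 0, "roll": 0, "claw": 1}, {"x": 0, "y": 0, "z": 0, "roll": 0, "claw": 1}, {"x": 0, "y": 0, "z": 0, "roll": 0, "claw": 1}]'

```text
clock: 3.08
eef_pos: [465.6, 286.5, 56.0]
tool_rot: [3.141, 0.012, -2.639]
force: [-5.4, -4.9, 48.3]
width: 11.3
```

Run:
```python
from h import *
a,_=ctrl.get_image("side");b,_=ctrl.get_image("top")
cv2.imwrite("pics/m1.png",np.hstack([cv2.resize(a[130:210,210:310],(400,320),interpolation=2),cv2.resize(b[180:260,130:230],(400,320),interpolation=2)]))
print(ctrl.read_state()["force"])
```

```text
[-5.3722596  -4.42691145 49.12916111]
```

View pics/m1.png

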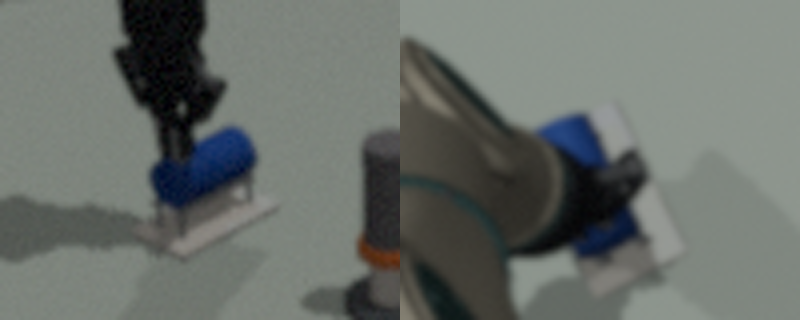

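Run:
```python
from meas import *
p=ctrl.read_state()["eef_pos"]
for c in("side","top"):
    im,d=ctrl.get_image(c);P=cloud(c,d);hsv=cv2.cvtColor(im,cv2.COLOR_BGR2HSV);Z=P[...,2];X=P[...,0];Y=P[...,1]
    m=(abs(X-490)<70)&(abs(Y-290)<70)&(Z>30)&(hsv[...,0]>100)&(hsv[...,0]<130)&(hsv[...,1]>110)
    q=P[m];print(c,"tcp px",proj(c,p),q.mean(0),np.percentile(q,[2,98],axis=0)); 
    t=q[q[:,2]>np.percentile(q[:,2],70)];print(line(t))
    g=(abs(X-p[0])<60)&(abs(Y-p[1])<60)&(hsv[...,2]<45)&(Z<110)&(Z>30);k=P[g];print("dark",len(k),np.median(k,0) if len(k) else 0, np.percentile(k,[5,95],axis=0) if len(k) else 0)
```

```text
side tcp px [254.2 175.7] [487.5 281.1  86.2] [[445.6 247.6  48.2]
 [538.3 316.2 243.2]]
(array([482.8, 281.5, 130.1]), array([ 0.3,  0.3, -0.9]), array([-136.7,   68.9]), array([65.7, 21.6, 13.4]))
dark 32 [464.5 274.5 101.6] [[453.5 264.2  87.9]
 [475.8 289.8 109.4]]
top tcp px [180.2 236.2] [491.6 285.8  99. ] [[445.5 251.6  61.3]
 [538.4 321.5 249.4]]
(array([482.6, 273.5, 153. ]), array([-0. , -0.2,  1. ]), array([-78.4, 117.9]), array([70.7, 28.7,  8.6]))
dark 12 [462.7 271.1 100.2] [[452.8 266.2  84.2]
 [470.9 287.2 108.6]]
```

Run:
```python
from meas import *
a,d=ctrl.get_image("side");P=cloud("side",d)
cv2.imwrite("pics/m2.png",cv2.resize(a[145:200,225:295],(770,605)[:2],interpolation=cv2.INTER_CUBIC)[:600])
for r in range(158,186,3):print(r,[tuple(P[r,c].round().astype(int)) if d[r,c]>0 else 0 for c in range(244,268,3)])
```

```text
158 [(np.int64(480), np.int64(554), np.int64(1)), (np.int64(446), np.int64(295), np.int64(129)), (np.int64(456), np.int64(286), np.int64(132)), (np.int64(463), np.int64(267), np.int64(140)), (np.int64(471), np.int64(254), np.int64(144)), (np.int64(479), np.int64(240), np.int64(150)), (np.int64(492), np.int64(250), np.int64(143)), (np.int64(568), np.int64(529), np.int64(-2))]
161 [(np.int64(474), np.int64(524), np.int64(1)), (np.int64(486), np.int64(517), np.int64(2)), (np.int64(455), np.int64(286), np.int64(120)), (np.int64(462), np.int64(267), np.int64(128)), (np.int64(469), np.int64(246), np.int64(137)), (np.int64(481), np.int64(255), np.int64(130)), (np.int64(549), np.int64(509), np.int64(-4)), (np.int64(559), np.int64(496), np.int64(0))]
164 [(np.int64(468), np.int64(497), np.int64(1)), (np.int64(480), np.int64(495), np.int64(0)), (np.int64(454), np.int64(285), np.int64(108)), (np.int64(462), np.int64(271), np.int64(114)), (np.int64(472), np.int64(269), np.int64(113)), (np.int64(529), np.int64(481), np.int64(-2)), (np.int64(505), np.int64(318), np.int64(83)), (np.int64(515), np.i
[... 1924 characters left out ...]
np.int64(-1)), (np.int64(447), np.int64(344), np.int64(1)), (np.int64(449), np.int64(293), np.int64(28)), (np.int64(455), np.int64(265), np.int64(42)), (np.int64(467), np.int64(267), np.int64(39)), (np.int64(479), np.int64(273), np.int64(33)), (np.int64(499), np.int64(311), np.int64(8)), (np.int64(510), np.int64(306), np.int64(9))]
185 [(np.int64(431), np.int64(328), np.int64(-1)), (np.int64(439), np.int64(309), np.int64(8)), (np.int64(448), np.int64(291), np.int64(16)), (np.int64(461), np.int64(301), np.int64(8)), (np.int64(472), np.int64(298), np.int64(8)), (np.int64(483), np.int64(295), np.int64(7)), (np.int64(493), np.int64(287), np.int64(9)), (np.int64(504), np.int64(287), np.int64(7))]
```

View pics/m2.png

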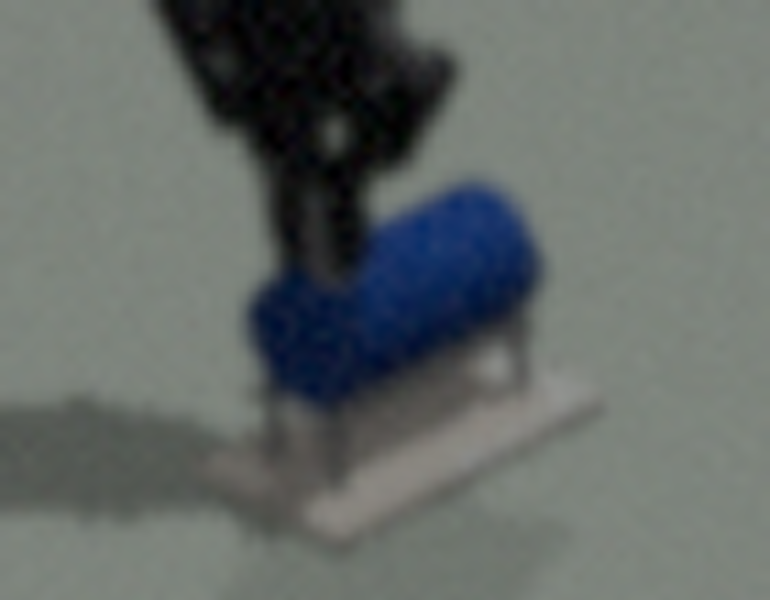

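Call:
send_rows --rows '[{"x": 0, "y": 0, "z": 0.4, "roll": 0, "claw": 1}, {"x": 0, "y": 0, "z": 0.8, "roll": 0, "claw": 1}, {"x": 0, "y": 0, "z": 1.2, "roll": 0, "claw": 1}]'

```text
clock: 3.58
eef_pos: [462.3, 284.1, 62.4]
tool_rot: [3.142, 0.003, -2.638]
force: [-0.8, 0.4, -0.8]
width: -0.2
```

Run:
```python
from meas import *
s=ctrl.read_state();print(s["eef_pos"],s["force"],s["torque"],s["width"])
a,d=ctrl.get_image("side");P=cloud("side",d);print(proj("side",s["eef_pos"]))
cv2.imwrite("pics/m3.png",a)
f=np.load("pics/side0.npz");d0=f["d"];dd=d[150:200,225:300]-d0[150:200,225:300]
hsv=cv2.cvtColor(a,cv2.COLOR_BGR2HSV)
m=(hsv[...,0]>100)&(hsv[...,0]<130)&(hsv[...,1]>110)&(abs(P[...,0]-490)<70)&(abs(P[...,1]-290)<70)&(P[...,2]>30)&(P[...,2]<100)
n=np.zeros_like(m);h0=cv2.cvtColor(f["im"],cv2.COLOR_BGR2HSV);n=(h0[...,0]>100)&(h0[...,0]<130)&(h0[...,1]>110);n[:,:225]=0;n[:,300:]=0;n[:150]=0;n[200:]=0
for k in(m,n):
    v,u=np.where(k);print(len(v),u.min(),u.max(),v.min(),v.max())
```

```text
[462.3 284.1  62.4] [-0.8  0.4 -0.8] [-0.1  0.   0. ] -0.17643436474662744
[253.3 174.6]
294 248 272 162 181
294 248 273 162 181
```

Call:
send_rows --rows '[{"x": 0, "y": 0, "z": 1, "roll": 0, "claw": 1}, {"x": 0, "y": 0, "z": 2, "roll": 0, "claw": 1}]'

```text
clock: 3.8
eef_pos: [460.7, 283.5, 80.8]
tool_rot: [3.142, -0.002, -2.638]
force: [0.2, 1.1, 0.5]
width: -0.1
```

Run:
```python
from meas import *
s=ctrl.read_state();print(s["eef_pos"],s["force"],s["width"])
a,d=ctrl.get_image("side");P=cloud("side",d)
hsv=cv2.cvtColor(a,cv2.COLOR_BGR2HSV)
for r in range(150,186,2):print(r,[(int(P[r,c,2]) if d[r,c]>0 else -99,*map(int,hsv[r,c,:2])) for c in (249,251,253,255,257)])
```

```text
[460.7 283.5  80.8] [0.2 1.1 0.5] -0.05528603404531145
150 [(163, 0, 0), (175, 150, 255), (169, 15, 30), (178, 99, 128), (181, 85, 153)]
152 [(156, 70, 255), (163, 0, 90), (161, 150, 14), (172, 99, 94), (175, 158, 78)]
154 [(149, 0, 36), (154, 60, 51), (160, 168, 213), (164, 94, 62), (159, 75, 14)]
156 [(143, 0, 0), (149, 30, 17), (147, 100, 109), (144, 60, 11), (0, 53, 16)]
158 [(135, 75, 10), (134, 90, 6), (141, 30, 73), (135, 60, 12), (1, 56, 16)]
160 [(128, 78, 21), (130, 60, 11), (131, 133, 115), (125, 50, 14), (0, 51, 15)]
162 [(117, 53, 13), (121, 150, 11), (122, 90, 10), (119, 72, 18), (5, 60, 14)]
164 [(1, 51, 16), (113, 68, 12), (108, 78, 13), (2, 51, 14), (-1, 72, 10)]
166 [(-1, 50, 17), (0, 56, 16), (0, 60, 14), (3, 90, 19), (80, 107, 72)]
168 [(1, 60, 12), (2, 75, 18), (82, 109, 55), (87, 111, 155), (82, 109, 199)]
170 [(83, 102, 50), (85, 107, 134), (86, 108, 213), (83, 110, 192), (82, 108, 206)]
172 [(74, 109, 230), (78, 108, 244), (78, 113, 188), (81, 110, 204), (78, 110, 212)]
174 [(65, 107, 241), (69, 109, 188), (75, 112, 190), (76, 109, 232), (71, 109, 209)]
176 [(55, 115, 175), (59, 110, 198), (63, 112, 181), (66, 110, 216), (68, 109, 225)]
178 [(47, 108, 77), (52, 115, 159), (56, 109, 188), (61, 111, 191), (59, 110, 208)]
180 [(38, 103, 29), (-99, 110, 108), (48, 112, 189), (49, 110, 180), (51, 111, 104)]
182 [(31, 68, 12), (-3, 60, 8), (40, 107, 31), (42, 120, 19), (39, 30, 4)]
184 [(19, 48, 17), (4, 18, 14), (8, 12, 16), (31, 135, 8), (9, 20, 19)]
```

Run:
```python
from meas import *
s=ctrl.read_state();p=s["eef_pos"];print(p)
for c in("side","top"):
    a,d=ctrl.get_image(c);P=cloud(c,d)
    m=(abs(P[...,0]-p[0])<45)&(abs(P[...,1]-p[1])<45)&(P[...,2]>95)&(P[...,2]<250)
    v,u=np.where(m)
    for z0 in range(95,250,10):
        q=P[m&(P[...,2]>=z0)&(P[...,2]<z0+10)]
        if len(q):print(c,z0,len(q),q.mean(0),q.min(0),q.max(0))
```

```text
[462.  284.4  82.8]
side 105 4 [465.  277.2 112. ] [458.6 273.5 108.1] [472.6 286.8 114.9]
side 115 16 [460.6 275.5 120.3] [449.4 269.8 115.7] [475.4 286.1 125. ]
side 125 20 [461.4 275.1 129.6] [450.3 267.  126.1] [475.  294.2 134.4]
side 135 19 [458.6 276.2 139.6] [450.5 267.5 135.1] [472.  293.9 143.7]
side 145 16 [454.6 279.2 150. ] [440.1 264.  145.5] [466.4 307.2 154.5]
side 155 40 [459.4 274.8 160.3] [437.5 251.8 155.1] [488.  308.8 164.4]
side 165 40 [457.7 275.6 170.3] [431.9 240.3 165.1] [491.2 319.3 175. ]
side 175 49 [456.6 277.7 180. ] [428.3 241.4 175.7] [497.  324.4 184.9]
side 185 46 [451.2 281.2 189.8] [425.8 239.7 185.6] [500.2 326.3 195. ]
side 195 51 [453.5 280.3 199.7] [425.6 239.6 195.2] [501.  329.3 204.8]
side 205 59 [457.4 269.5 210.5] [430.5 239.9 205.1] [489.8 324.3 215. ]
side 215 50 [460.1 268.4 219.7] [435.2 240.7 215.1] [487.3 307.4 225. ]
side 225 26 [471.2 254.9 229.2] [453.9 242.  225.3] [487.  276.1 233.7]
side 235 41 [459.3 254.2 241.6] [424.9 241.6 235.1] [495.1 280.3 244.9]
side 245 30 [456.1 254.8 248. ] [425.1 243.7 245.2] [494.9 281.8 250. ]
t
[... 357 characters left out ...]
19 [467.2 260.2 161.2] [457.8 249.2 155.7] [478.5 267.9 164.8]
top 165 10 [467.5 254.4 169.6] [453.2 242.  165.3] [475.6 266.  174.3]
top 175 14 [467.3 252.3 180.2] [452.4 243.  175.4] [476.1 266.7 184.7]
top 185 7 [471.1 248.  190.6] [454.6 240.4 186. ] [480.  260.1 194.5]
top 195 19 [482.9 245.8 200.5] [455.3 239.7 195.1] [499.7 258.1 204.5]
top 205 20 [481.4 245.  210.8] [467.3 240.3 205.1] [488.9 251.8 214.6]
top 215 19 [478.5 248.7 220.5] [466.5 244.2 215.3] [489.1 254.5 224.5]
top 225 10 [480.5 250.  229.9] [471.8 245.  225.4] [488.2 254.8 234.3]
top 235 24 [453.2 255.8 240.8] [425.  245.3 235. ] [485.2 285.3 244.9]
top 245 19 [453.8 254.3 247.1] [425.  245.6 245.2] [492.2 279.9 249.3]
```

Call:
send_rows --rows '[{"x": 0, "y": 0, "z": 0, "roll": 0, "claw": 0}, {"x": 0, "y": 0, "z": 0, "roll": 0, "claw": 0}, {"x": 0, "y": 0, "z": 0, "roll": 0, "claw": 0}, {"x": 0, "y": 0, "z": 0, "roll": 0, "claw": 0}, {"x": 0, "y": 0, "z": 0, "roll": 0, "claw": 0}]'

```text
clock: 4.37
eef_pos: [461.2, 283.6, 80.3]
tool_rot: [-3.142, -0.001, -2.638]
force: [0.1, -0.1, 0.2]
width: 60.7
```

Call:
send_rows --rows '[{"x": 0, "y": 0, "z": 0, "roll": 0, "claw": 0}, {"x": 0, "y": 0, "z": 0, "roll": 0, "claw": 0}, {"x": 0, "y": 0, "z": 0, "roll": 0, "claw": 0}, {"x": 0, "y": 0, "z": 0, "roll": 0, "claw": 0}]'

```text
clock: 4.7
eef_pos: [461.4, 283.8, 80.6]
tool_rot: [-3.142, -0.0, -2.638]
force: [-0.1, -0.6, 0.5]
width: 85.5
```

Run:
```python
from meas import *
s=ctrl.read_state();p=s["eef_pos"];print(p,s["width"])
for c in("side","top"):
    a,d=ctrl.get_image(c);P=cloud(c,d)
    m=(abs(P[...,0]-p[0])<60)&(abs(P[...,1]-p[1])<60)&(P[...,2]>91)&(P[...,2]<180)
    for z0 in range(90,180,8):
        q=P[m&(P[...,2]>=z0)&(P[...,2]<z0+8)]
        if len(q):print(c,z0,len(q),q.mean(0),q.min(0),q.max(0))
```

```text
[461.4 283.8  80.6] 85.45121393840152
side 114 3 [484.8 242.7 120.9] [480.3 239.3 119.4] [489.2 245.7 121.9]
side 122 18 [452.7 292.8 126.9] [429.1 233.5 122.1] [492.  329.  129.7]
side 130 23 [463.  277.  133.6] [430.2 229.6 130.2] [496.  327.2 137.9]
side 138 26 [459.9 278.8 142. ] [429.1 225.1 138.3] [491.7 331.8 146. ]
side 146 21 [461.8 276.  149.6] [429.3 229.5 146.4] [492.7 326.8 153.4]
side 154 26 [457.  284.8 157.3] [427.9 228.6 154.1] [492.4 336.1 161.3]
side 162 23 [453.  288.2 166.8] [425.9 224.4 162.8] [505.2 341.2 169.8]
side 170 28 [449.1 289.  174.5] [416.6 225.2 170.1] [505.1 341.1 177.6]
side 178 9 [448.4 299.8 178.8] [419.6 226.  178.3] [505.7 343.7 179.6]
top 90 1 [467.9 282.7  91.8] [467.9 282.7  91.8] [467.9 282.7  91.8]
top 122 4 [466.5 255.6 126.9] [430.2 233.2 125.5] [481.4 318.1 128.2]
top 130 6 [463.  262.3 133.7] [429.8 231.5 131.3] [485.8 319.5 137.3]
top 138 8 [460.8 264.9 141.6] [429.2 230.1 138.2] [482.5 319.9 145.8]
top 146 4 [455.3 275.2 149.5] [430.5 230.8 146.1] [484.1 317.9 153. ]
top 154 1 [482.4 230.1 160.1] [482.4 230.1 160.1] [482.4 230.1 160.1]
top 162 9 [478.2 233.5 166.1] [473.8 227.9 162.3] [486.5 244.6 168.6]
top 170 12 [480.  235.3 173.3] [472.8 225.  170.2] [501.6 239.9 177.9]
top 178 2 [472.8 250.7 178.8] [461.  248.9 178.2] [484.6 252.5 179.3]
```

Call:
send_rows --rows '[{"x": 0.1, "y": -0.2, "z": -3, "roll": 0, "claw": 0}, {"x": 0.1, "y": -0.2, "z": -5, "roll": 0, "claw": 0}, {"x": 0.1, "y": -0.2, "z": -6.4, "roll": 0, "claw": 0}, {"x": 0.1, "y": -0.2, "z": -7.0, "roll": 0, "claw": 0}, {"x": 0.1, "y": -0.2, "z": -7.0, "roll": 0, "claw": 0}]'

```text
clock: 5.22
eef_pos: [461.5, 281.2, 9.4]
tool_rot: [-3.141, -0.003, -2.638]
force: [0.2, -0.2, 0.4]
width: 85.3
```

Call:
send_rows --rows '[{"x": 0, "y": 0, "z": 0, "roll": 0, "claw": 0.3}, {"x": 0, "y": 0, "z": 0, "roll": 0, "claw": 0.45}, {"x": 0, "y": 0, "z": 0, "roll": 0, "claw": 0.6}, {"x": 0, "y": 0, "z": 0, "roll": 0, "claw": 0.8}, {"x": 0, "y": 0, "z": 0, "roll": 0, "claw": 1}]'

```text
clock: 5.63
eef_pos: [461.9, 284.6, 12.5]
tool_rot: [3.139, 0.003, -2.636]
force: [-3.9, 3.0, 7.7]
width: 49.0
```

Call:
send_rows --rows '[{"x": 0, "y": 0, "z": 0, "roll": 0, "claw": 1}, {"x": 0, "y": 0, "z": 0, "roll": 0, "claw": 1}, {"x": 0, "y": 0, "z": 0, "roll": 0, "claw": 1}]'

```text
clock: 5.88
eef_pos: [461.9, 284.6, 12.5]
tool_rot: [3.139, 0.003, -2.636]
force: [-3.7, 3.1, 7.9]
width: 48.8
```

Call:
send_rows --rows '[{"x": 0, "y": 0, "z": 1.5, "roll": 0, "claw": 1}, {"x": 0, "y": 0, "z": 4.5, "roll": 0, "claw": 1}, {"x": 0, "y": 0, "z": 8.5, "roll": 0, "claw": 1}, {"x": 0, "y": 0, "z": 12.5, "roll": 0, "claw": 1}, {"x": 0, "y": 0, "z": 15.5, "roll": 0, "claw": 1}]'

```text
clock: 6.3
eef_pos: [463.1, 282.3, 169.4]
tool_rot: [3.141, 0.004, -2.638]
force: [1.0, 0.9, -1.1]
width: 49.4
```

```bash
cat > cupfit.py <<'E'
from meas import *
s=ctrl.read_state();p=s["eef_pos"];g=p+[0,0,47.5];print(p,np.degrees(s["tool_rot"][2]),s["force"],s["width"],s["clock"])
for c in("side","top"):
    a,d=ctrl.get_image(c);P=cloud(c,d);h=cv2.cvtColor(a,cv2.COLOR_BGR2HSV)
    m=(np.linalg.norm(P-g,axis=-1)<115)&(h[...,0]>100)&(h[...,0]<126)&(h[...,1]>120)&(h[...,2]>30)
    k,l,st,_=cv2.connectedComponentsWithStats(m.astype(np.uint8));j=1+np.argmax(st[1:,4]);m=l==j
    q=P[m];cc,dd,t,sv=line(q);dd=dd*np.sign((cc-g)@dd)
    print(c,len(q),"mean",cc,"dir",dd.round(2),"elev",np.degrees(np.arcsin(dd[2])),"yaw",np.degrees(np.arctan2(dd[1],dd[0])),"t",t,"lo",np.percentile(q,2,axis=0),"hi",np.percentile(q,98,axis=0))
    cv2.imwrite(f"pics/last_{c}.png",a)
E
python3 cupfit.py
```

```text
[463.1 282.3 169.4] -151.1337590039003 [ 1.   0.9 -1.1] 49.35156376866131 6.3
side 117 mean [517.9 283.  229.3] dir [ 0.5  0.8 -0.3] elev -14.943397721222402 yaw 56.362028351438695 t [-64.   30.2] lo [487.1 230.1 208.6] hi [541.5 314.  266.8]
top 154 mean [526.8 301.8 241.4] dir [ 0.6  0.8 -0.2] elev -11.494781719858544 yaw 50.47571954747106 t [-20.8  47.9] lo [506.4 281.5 230. ] hi [543.2 323.3 248.4]
```

Call:
send_rows --rows '[{"x": 1, "y": -2.7, "z": 0, "roll": -7.1, "claw": 1}, {"x": 2, "y": -5.4, "z": 0, "roll": -14.2, "claw": 1}, {"x": 3, "y": -8.1, "z": 0, "roll": -21.3, "claw": 1}, {"x": 4, "y": -10.8, "z": 0, "roll": -28.4, "claw": 1}, {"x": 5, "y": -13.5, "z": 0, "roll": -35.5, "claw": 1}]'

```text
clock: 6.82
eef_pos: [512.0, 145.2, 165.3]
tool_rot: [-3.141, -0.001, 3.02]
force: [0.5, -0.6, -1.4]
width: 48.8
```

Call:
send_rows --rows '[{"x": 1, "y": -2.7, "z": 0, "roll": -7.1, "claw": 1}, {"x": 2, "y": -5.4, "z": 0, "roll": -14.2, "claw": 1}, {"x": 3, "y": -8.1, "z": 0, "roll": -21.3, "claw": 1}, {"x": 4, "y": -10.8, "z": 0, "roll": -28.4, "claw": 1}, {"x": 5, "y": -13.5, "z": 0, "roll": -35.5, "claw": 1}]'

```text
clock: 7.23
eef_pos: [562.0, 10.3, 165.2]
tool_rot: [-3.141, -0.001, 2.4]
force: [0.1, 0.6, -1.2]
width: 48.8
```

Call:
send_rows --rows '[{"x": 1, "y": -2.7, "z": 0, "roll": -7.1, "claw": 1}, {"x": 2, "y": -5.4, "z": 0, "roll": -14.2, "claw": 1}, {"x": 3, "y": -8.1, "z": 0, "roll": -21.3, "claw": 1}, {"x": 4, "y": -10.8, "z": 0, "roll": -28.4, "claw": 1}, {"x": 5, "y": -13.5, "z": 0, "roll": -35.5, "claw": 1}]'

```text
clock: 7.65
eef_pos: [612.0, -124.4, 165.0]
tool_rot: [-3.14, -0.0, 1.78]
force: [-0.5, 0.1, -1.6]
width: 48.7
```

Call:
send_rows --rows '[{"x": 1, "y": -2.6, "z": 0, "roll": -7.1, "claw": 1}, {"x": 2, "y": -5.2, "z": 0, "roll": -14.2, "claw": 1}, {"x": 3, "y": -7.8, "z": 0, "roll": -21.3, "claw": 1}, {"x": 4, "y": -10.4, "z": 0, "roll": -28.4, "claw": 1}, {"x": 4.6, "y": -12.8, "z": 0, "roll": -35.5, "claw": 1}]'

```text
clock: 8.07
eef_pos: [658.6, -252.5, 164.7]
tool_rot: [-3.141, 0.0, 1.161]
force: [0.5, 0.3, -0.3]
width: 48.9
```

```bash
python3 cupfit.py
```

```text
[ 658.6 -252.5  164.7] 66.51856569905759 [ 0.5  0.3 -0.3] 48.93668297778858 8.0667
side 458 mean [ 640.  -291.7  225.9] dir [-0.4 -0.9  0. ] elev 0.9997499261854087 yaw -112.91931597264154 t [-47.8  41.9] lo [ 609.7 -331.4  189.9] hi [ 669.9 -246.8  237.2]
top 397 mean [ 629.8 -308.1  230.5] dir [-0.2 -1.   0. ] elev 2.469946482874809 yaw -102.03845751519438 t [-34.3  29.8] lo [ 606.5 -336.9  214.8] hi [ 655.2 -275.7  239.1]
```

Call:
send_rows --rows '[{"x": 0, "y": 0, "z": -2.4, "roll": 0, "claw": 1}, {"x": -0.9, "y": -2.0, "z": -2.4, "roll": 0, "claw": 1}, {"x": -1.9, "y": -4.4, "z": -2.4, "roll": 0, "claw": 1}, {"x": -1.9, "y": -4.4, "z": -2.4, "roll": 0, "claw": 1}]'

```text
clock: 8.5
eef_pos: [634.9, -301.4, 140.8]
tool_rot: [-3.139, 0.006, 1.162]
force: [-1.2, -2.3, -0.2]
width: 48.7
```

Call:
send_rows --rows '[{"x": 0.1, "y": 0.3, "z": 1.6, "roll": 0, "claw": 1}, {"x": 0.2, "y": 0.5, "z": 2.5, "roll": 0, "claw": 1}, {"x": 0.25, "y": 0.6, "z": 3.4, "roll": 0, "claw": 1}, {"x": 0.25, "y": 0.6, "z": 4.4, "roll": 0, "claw": 1}]'

```text
clock: 8.83
eef_pos: [641.3, -287.2, 184.7]
tool_rot: [-3.138, -0.001, 1.168]
force: [-0.5, 0.2, -8.4]
width: 49.0
```

```bash
python3 cupfit.py
```

```text
[ 641.3 -287.2  184.7] 66.93568617172832 [-0.5  0.2 -8.4] 48.963330716607295 8.8333
side 432 mean [ 628.4 -314.1  238.5] dir [-0.4 -0.8 -0.4] elev -26.187557853495953 yaw -115.31324164802746 t [-30.2  31. ] lo [ 605.6 -342.9  222.7] hi [ 657.3 -285.9  254.5]
top 203 mean [ 614.3 -331.8  224.6] dir [-0.8  0.3 -0.5] elev -29.591476405995632 yaw 158.8666588352345 t [-22.5  28.3] lo [ 595.8 -350.4  199.3] hi [ 636.8 -311.8  239.4]
```

Call:
send_rows --rows '[{"x": -0.06, "y": -0.14, "z": 0.93, "roll": 0, "claw": 1}, {"x": -0.16, "y": -0.38, "z": 1.83, "roll": 0, "claw": 1}, {"x": -0.31, "y": -0.73, "z": 2.68, "roll": 0, "claw": 1}, {"x": -0.51, "y": -1.18, "z": 3.48, "roll": 0, "claw": 1}, {"x": -0.74, "y": -1.72, "z": 4.2, "roll": 0, "claw": 1}]'

```text
clock: 9.35
eef_pos: [635.2, -304.6, 228.6]
tool_rot: [-3.141, -0.003, 1.168]
force: [0.6, 4.8, -6.0]
width: 48.5
```

Call:
send_rows --rows '[{"x": -0.27, "y": -0.62, "z": 0.65, "roll": 0, "claw": 1}, {"x": -0.57, "y": -1.32, "z": 1.2, "roll": 0, "claw": 1}, {"x": -0.9, "y": -2.07, "z": 1.65, "roll": 0, "claw": 1}, {"x": -0.9, "y": -2.07, "z": 1.65, "roll": 0, "claw": 1}]'

```text
clock: 9.68
eef_pos: [626.2, -327.6, 247.2]
tool_rot: [3.138, -0.002, 1.166]
force: [-0.4, 6.4, -0.8]
width: 47.8
```

```bash
python3 cupfit.py; python3 -c "
import cv2;a=cv2.imread('pics/last_side.png');cv2.imwrite('pics/v5.png',cv2.resize(a[120:320,290:490],(600,600),interpolation=2))"
```

```text
[ 626.2 -327.6  247.2] 66.82789810827735 [-0.4  6.4 -0.8] 47.81468656990325 9.6833
side 702 mean [ 619.3 -339.3  276.5] dir [-0.2 -0.2 -1. ] elev -74.98739273581806 yaw -127.34692601842154 t [-35.2  47. ] lo [ 602.2 -351.9  231.1] hi [ 645.2 -309.1  306.4]Traceback (most recent call last):
  File "cupfit.py", line 6, in <module>
    k,l,st,_=cv2.connectedComponentsWithStats(m.astype(np.uint8));j=1+np.argmax(st[1:,4]);m=l==j
                                                                      ~~~~~~~~~^^^^^^^^^^
    return _wrapfunc(a, 'argmax', axis=axis, out=out, **kwds)
    return bound(*args, **kwds)
ValueError: attempt to get argmax of an empty sequence
```

View pics/v5.png

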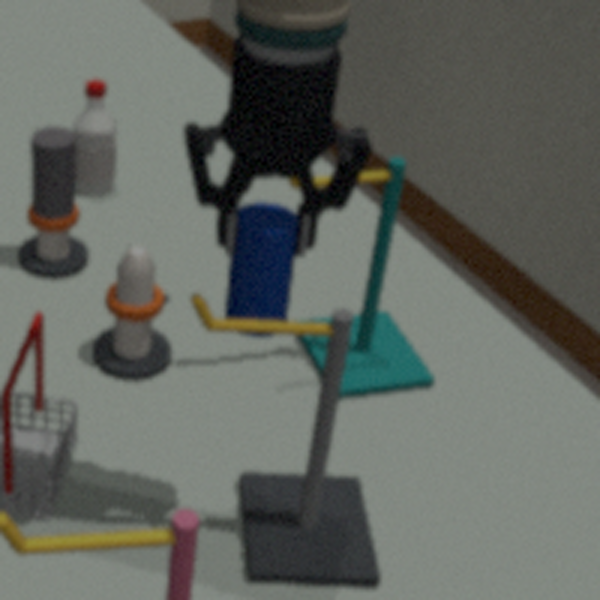

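```bash
cat > cyl.py <<'E'
from meas import *
from scipy.optimize import least_squares
def fit(zlo,zhi,verbose=True):
    s=ctrl.read_state();g=s["eef_pos"]+[0,0,47.5];Q=[]
    for c in("side","top"):
        for _ in range(3):
            a,d=ctrl.get_image(c);P=cloud(c,d);h=cv2.cvtColor(a,cv2.COLOR_BGR2HSV)
            m=(np.hypot(P[...,0]-g[0],P[...,1]-g[1])<60)&(h[...,0]>100)&(h[...,0]<126)&(h[...,1]>130)&(h[...,2]>40)&(P[...,2]>zlo)&(P[...,2]<zhi)
            m=cv2.erode(m.astype(np.uint8),np.ones((3,3)))>0
            Q.append(P[m])
    q=np.vstack(Q);zm=q[:,2].mean()
    def r(a):
        e=np.array([a[2],a[3],1]);e/=np.linalg.norm(e);w=q-[a[0],a[1],zm];return np.linalg.norm(np.cross(w,e),axis=1)-25
    o=least_squares(r,[g[0],g[1],0,0],loss="soft_l1",f_scale=2);a=o.x
    print("state",s["eef_pos"],s["force"],s["width"],s["clock"]);print("n",[len(k) for k in Q],"axis at z",zm,a[:2],"tilt deg (dx,dy per +z)",np.degrees(a[2:]),"res",np.abs(o.fun).mean())
    for z in(g[2],g[2]-80):print(" axis xy at",z,a[:2]+a[2:]*(z-zm))
    return q
if __name__=="__main__":
    import sys;fit(float(sys.argv[1]),float(sys.argv[2]))
E
python3 cyl.py 237 300
```

```text
state [ 626.5 -327.3  247. ] [ 0.4  5.5 -0. ] 47.79016853243399 9.7833
n [313, 346, 349, 0, 0, 0] axis at z 269.25769870637214 [ 628.1 -324.7] tilt deg (dx,dy per +z) [1.3 3.9] res 0.9391397804242504
 axis xy at 294.4992942792751 [ 628.7 -323. ]
 axis xy at 214.4992942792751 [ 626.9 -328.4]
```

Call:
send_rows --rows '[{"x": -0.12, "y": -0.28, "z": 0.1, "roll": 0, "claw": 1}, {"x": -0.24, "y": -0.55, "z": 0.2, "roll": 0, "claw": 1}, {"x": -0.24, "y": -0.55, "z": 0.2, "roll": 0, "claw": 1}, {"x": 0.2, "y": 0.5, "z": 0.2, "roll": 0, "claw": 1}, {"x": 0.7, "y": 1.7, "z": 0.2, "roll": 0, "claw": 1}]'

```text
clock: 10.5
eef_pos: [632.7, -313.8, 248.8]
tool_rot: [3.136, 0.004, 1.164]
force: [1.0, -0.1, -0.8]
width: 47.4
```

```bash
python3 cyl.py 235 300
```

```text
state [ 632.7 -313.8  248.8] [ 1.  -0.1 -0.8] 47.4334888553571 10.5
n [332, 331, 312, 0, 0, 0] axis at z 267.75179233849025 [ 636.4 -305.9] tilt deg (dx,dy per +z) [1.3 1.9] res 2.3330579914148637
 axis xy at 296.3007548669458 [ 637.1 -304.9]
 axis xy at 216.3007548669458 [ 635.3 -307.6]
```

Call:
send_rows --rows '[{"x": -0.1, "y": 2, "z": 0, "roll": 0, "claw": 1}, {"x": -0.2, "y": 6, "z": 0, "roll": 0, "claw": 1}, {"x": -0.3, "y": 10, "z": 0, "roll": 0, "claw": 1}, {"x": -0.4, "y": 14, "z": 0, "roll": 0, "claw": 1}, {"x": -0.5, "y": 17.5, "z": 0, "roll": 0, "claw": 1}]'

```text
clock: 11.22
eef_pos: [627.2, -133.5, 246.2]
tool_rot: [3.141, -0.0, 1.167]
force: [0.2, 0.1, -1.3]
width: 47.3
```

Call:
send_rows --rows '[{"x": -0.1, "y": 2.4, "z": 0, "roll": 0, "claw": 1}, {"x": -0.2, "y": 3.4, "z": 0, "roll": 0, "claw": 1}, {"x": -0.2, "y": 3.4, "z": 0, "roll": 0, "claw": 1}, {"x": -0.2, "y": 3.4, "z": 0, "roll": 0, "claw": 1}]'

```text
clock: 11.55
eef_pos: [625.4, -103.0, 246.4]
tool_rot: [3.14, 0.002, 1.166]
force: [0.5, -0.6, -1.9]
width: 47.5
```

```bash
python3 cyl.py 222 275
python3 - <<'E'
from meas import *
a,d=ctrl.get_image("side");P=cloud("side",d);h=cv2.cvtColor(a,cv2.COLOR_BGR2HSV)
m=(np.hypot(P[...,0]-626,P[...,1]+100)<60)&(h[...,0]>100)&(h[...,0]<126)&(h[...,1]>130)&(P[...,2]>180)
q=P[m];print(np.percentile(q[:,2],[0,1,3,97,99,100]))
E
```

```text
state [ 625.4 -103.   246.4] [ 0.5 -0.6 -1.9] 47.52196025687628 11.55
n [189, 176, 179, 7, 8, 4] axis at z 249.6753514078647 [ 627. -101.] tilt deg (dx,dy per +z) [-0.3  2.2] res 1.3656992011971916
 axis xy at 293.92978515825075 [626.8 -99.3]
 axis xy at 213.92978515825075 [ 627.3 -102.3]
[214.2 216.7 219.4 424.4 440.9 635.8]
```

Call:
send_rows --rows '[{"x": -0.1, "y": 0.3, "z": -1.5, "roll": 0, "claw": 1}, {"x": -0.1, "y": 0.3, "z": -4, "roll": 0, "claw": 1}, {"x": -0.1, "y": 0.3, "z": -6.5, "roll": 0, "claw": 1}, {"x": -0.1, "y": 0.3, "z": -7.7, "roll": 0, "claw": 1}, {"x": -0.1, "y": 0.3, "z": -8, "roll": 0, "claw": 1}]'

```text
clock: 12.32
eef_pos: [622.7, -98.0, 163.6]
tool_rot: [-3.137, 0.001, 1.166]
force: [0.4, 0.3, -1.4]
width: 47.4
```

Call:
send_rows --rows '[{"x": 0, "y": 0, "z": -0.6, "roll": 0, "claw": 1}, {"x": 0, "y": 0, "z": -1.2, "roll": 0, "claw": 1}, {"x": 0, "y": 0, "z": -1.8, "roll": 0, "claw": 1}, {"x": 0, "y": 0, "z": -2.2, "roll": 0, "claw": 1}, {"x": 0, "y": 0, "z": -2.6, "roll": 0, "claw": 1}]'

```text
clock: 12.73
eef_pos: [624.8, -98.2, 140.2]
tool_rot: [3.141, -0.0, 1.167]
force: [-0.4, 0.3, -0.5]
width: 47.6
```

```bash
python3 cyl.py 140 185; python3 -c "
import sys;from h import *
a,_=ctrl.get_image('side');b,_=ctrl.get_image('top')
cv2.imwrite('pics/v6.png',np.hstack([cv2.resize(a[170:260,290:380],(400,400),interpolation=2),cv2.resize(b[140:230,270:360],(400,400),interpolation=2)]))"
```

```text
state [624.8 -98.2 140.2] [-0.4  0.3 -0.5] 47.58748313500926 12.7333
n [121, 132, 124, 1, 2, 2] axis at z 163.45176231297157 [626.5 -94.3] tilt deg (dx,dy per +z) [0.5 1.5] res 1.3661230747208326
 axis xy at 187.73657846431456 [626.8 -93.7]
 axis xy at 107.73657846431456 [626.  -95.8]
```

View pics/v6.png

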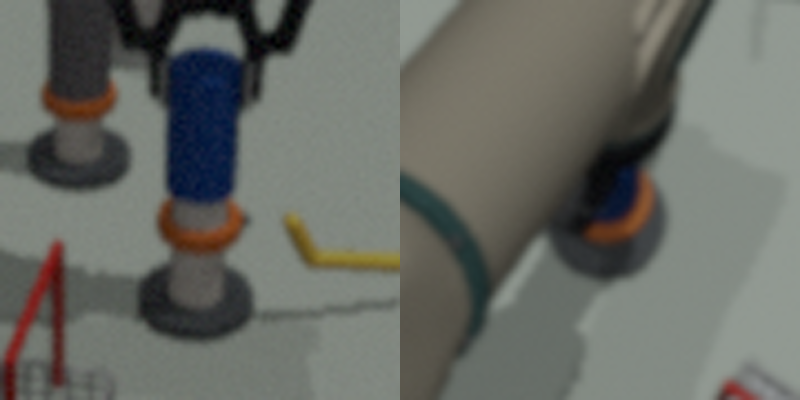

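Call:
send_rows --rows '[{"x": 0, "y": -0.1, "z": -0.5, "roll": 0, "claw": 1}, {"x": 0, "y": -0.15, "z": -1.0, "roll": 0, "claw": 1}, {"x": 0, "y": -0.15, "z": -1.4, "roll": 0, "claw": 1}, {"x": 0, "y": -0.15, "z": -1.7, "roll": 0, "claw": 1}, {"x": 0, "y": -0.15, "z": -2.0, "roll": 0, "claw": 1}]'

```text
clock: 13.55
eef_pos: [624.2, -99.6, 119.4]
tool_rot: [-3.141, 0.0, 1.167]
force: [-1.2, -0.1, -1.4]
width: 47.5
```

Call:
send_rows --rows '[{"x": 0, "y": 0, "z": -0.2, "roll": 0, "claw": 1}, {"x": 0, "y": 0, "z": -0.4, "roll": 0, "claw": 1}]'

```text
clock: 13.72
eef_pos: [624.2, -100.1, 118.1]
tool_rot: [-3.141, -0.0, 1.167]
force: [-8.2, 0.6, 25.7]
width: 47.5
```

Call:
send_rows --rows '[{"x": 0, "y": 0, "z": -0.2, "roll": 0, "claw": 1}]'

```text
clock: 13.8
eef_pos: [624.2, -100.3, 117.8]
tool_rot: [-3.142, -0.001, 1.167]
force: [-11.3, 1.3, 37.9]
width: 47.9
```

Call:
send_rows --rows '[{"x": 0, "y": 0, "z": 0.4, "roll": 0, "claw": 1}, {"x": 0, "y": 0, "z": 0.4, "roll": 0, "claw": 1}]'

```text
clock: 13.97
eef_pos: [625.3, -99.9, 119.4]
tool_rot: [3.139, -0.001, 1.167]
force: [-0.6, 0.3, -1.4]
width: 47.6
```

```bash
python3 cyl.py 100 160
python3 - <<'E'
from meas import *
a,d=ctrl.get_image("side");P=cloud("side",d);h=cv2.cvtColor(a,cv2.COLOR_BGR2HSV)
k=P[(np.hypot(P[...,0]-626,P[...,1]+100)<45)&(h[...,0]<18)&(h[...,1]>110)&(P[...,2]>40)&(P[...,2]<110)];print("orange",np.percentile(k[:,2],[2,50,90,98]))
q=P[(np.hypot(P[...,0]-626,P[...,1]+100)<45)&(h[...,0]>100)&(h[...,0]<126)&(h[...,1]>130)&(P[...,2]>60)];print("blue",np.percentile(q[:,2],[0,2,5,50,95,98]))
cv2.imwrite('pics/v7.png',cv2.resize(a[170:250,295:375],(600,600),interpolation=2))
E
```

```text
state [625.3 -99.9 119.4] [-0.6  0.3 -1.4] 47.58409957349682 13.9667
n [168, 168, 162, 1, 2, 2] axis at z 130.66810570641385 [626.8 -96.4] tilt deg (dx,dy per +z) [0.8 1.3] res 1.3342022718619477
 axis xy at 166.90559195972082 [627.3 -95.6]
 axis xy at 86.90559195972082 [626.1 -97.4]
orange [70.  79.3 81.8 84.4]
blue [ 86.2  90.5  95.5 152.7 279.2 304.8]
```

View pics/v7.png

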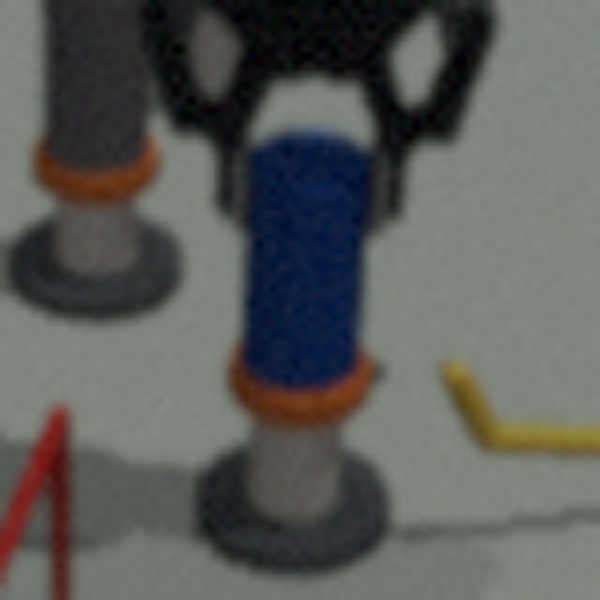

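Call:
send_rows --rows '[{"x": 0, "y": 0, "z": -0.1, "roll": 0, "claw": 1}, {"x": 0, "y": 0, "z": -0.15, "roll": 0, "claw": 1}]'

```text
clock: 14.48
eef_pos: [625.1, -100.2, 118.2]
tool_rot: [3.14, -0.001, 1.167]
force: [-3.9, -0.5, 17.5]
width: 47.7
```

Call:
send_rows --rows '[{"x": 0, "y": 0, "z": 0, "roll": 0, "claw": 0.3}, {"x": 0, "y": 0, "z": 0, "roll": 0, "claw": 0.2}, {"x": 0, "y": 0, "z": 0, "roll": 0, "claw": 0.1}, {"x": 0, "y": 0, "z": 0, "roll": 0, "claw": 0}, {"x": 0, "y": 0, "z": 0, "roll": 0, "claw": 0}]'

```text
clock: 14.9
eef_pos: [624.2, -99.5, 116.1]
tool_rot: [-3.141, 0.0, 1.167]
force: [-0.5, -0.1, -0.3]
width: 85.3
```

Call:
send_rows --rows '[{"x": 0, "y": 0, "z": 0, "roll": 0, "claw": 0}, {"x": 0, "y": 0, "z": 0, "roll": 0, "claw": 0}]'

```text
clock: 15.07
eef_pos: [624.4, -99.7, 116.4]
tool_rot: [-3.141, 0.0, 1.167]
force: [0.0, -0.5, 0.3]
width: 85.4
```

```bash
python3 cyl.py 100 160
python3 - <<'E'
from meas import *
for c in("side",):
    a,d=ctrl.get_image(c);P=cloud(c,d);h=cv2.cvtColor(a,cv2.COLOR_BGR2HSV)
    g=P[(h[...,2]<75)&(abs(P[...,2]-170)<30)&(np.hypot(P[...,0]-626,P[...,1]+100)<75)&(h[...,1]<110)];print(len(g))
E
```

```text
state [624.4 -99.7 116.4] [ 0.  -0.5  0.3] 85.38831272122023 15.0667
n [154, 169, 172, 0, 0, 0] axis at z 130.21145048190678 [626.1 -98.1] tilt deg (dx,dy per +z) [-0.1 -0.1] res 1.2531380020531564
 axis xy at 163.89931239409302 [626.  -98.2]
 axis xy at 83.89931239409302 [626.2 -98.1]
92
```

Call:
send_rows --rows '[{"x": 0, "y": 0, "z": 1, "roll": 0, "claw": 0}, {"x": 0, "y": 0, "z": 3, "roll": 0, "claw": 0}, {"x": 0, "y": 0, "z": 6, "roll": 0, "claw": 0}, {"x": 0, "y": 0, "z": 7, "roll": 0, "claw": 0}]'

```text
clock: 15.75
eef_pos: [626.6, -100.7, 191.0]
tool_rot: [3.136, -0.001, 1.167]
force: [0.6, -0.1, 1.0]
width: 85.5
```

Call:
send_rows --rows '[{"x": -3, "y": -2, "z": 0, "roll": -5, "claw": 0}, {"x": -6, "y": -4.1, "z": 0, "roll": -10.6, "claw": 0}, {"x": -9, "y": -6.2, "z": 0, "roll": -10.6, "claw": 0}, {"x": -12, "y": -8.3, "z": 0, "roll": -10.6, "claw": 0}, {"x": -14.6, "y": -10.1, "z": 0, "roll": -10.6, "claw": 0}]'

```text
clock: 16.17
eef_pos: [476.3, -202.0, 187.2]
tool_rot: [3.141, 0.0, 0.981]
force: [0.7, -1.0, -0.3]
width: 85.7
```

Run:
```python
from meas import *
s=ctrl.read_state();p=s["eef_pos"];print(p,np.degrees(s["tool_rot"]),s["clock"])
im,d=ctrl.get_image("side");P=cloud("side",d);h=cv2.cvtColor(im,cv2.COLOR_BGR2HSV)
m=(abs(P[...,0]-464)<50)&(abs(P[...,1]+222)<70)&(abs(P[...,2]-142)<12)&((h[...,0]<10)|(h[...,0]>170))&(h[...,1]>100)
q=P[m];print(len(q));c,dd,t,sv=line(q);print(c,np.degrees(np.arctan2(dd[1],dd[0])),c+t[0]*dd,c+t[1]*dd)
# finger tips
g=P[(h[...,2]<60)&(np.hypot(P[...,0]-p[0],P[...,1]-p[1])<65)&(P[...,2]>180)&(P[...,2]<260)]
for z in range(205,255,8):
    k=g[(g[:,2]>=z)&(g[:,2]<z+8)]
    if len(k):
        w=k-p;a=np.radians(146.2);e=w[:,0]*np.cos(a)+w[:,1]*np.sin(a);f=w[:,0]*np.cos(np.radians(56.2))+w[:,1]*np.sin(np.radians(56.2));print(z,len(k),"jaw",np.percentile(e,[2,50,98]),"along",np.percentile(f,[2,50,98]))
```

```text
[ 476.3 -202.   187.2] [180.    0.   56.2] 16.1667
75
[ 460.7 -228.1  143.2] -123.92109474706037 [ 494.9 -177.1  143.6] [ 431.5 -271.5  142.8]
221 1 jaw [-45.9 -45.9 -45.9] along [-8.7 -8.7 -8.7]
229 6 jaw [-48.5 -43.5  43.9] along [-11.4 -10.5  -8. ]
237 28 jaw [-54.1 -43.8  51.4] along [-12.2  -7.7   2. ]
245 28 jaw [-55.   41.8  52.7] along [-13.1  -7.9   2.1]
253 28 jaw [-56.2  41.7  52.2] along [-12.4  -8.1   2.3]
```

Call:
send_rows --rows '[{"x": 0.1, "y": 0.1, "z": -3.5, "roll": 0, "claw": 0}, {"x": 0.1, "y": 0.1, "z": -6, "roll": 0, "claw": 0}, {"x": 0.1, "y": 0.1, "z": -8, "roll": 0, "claw": 0}, {"x": 0.1, "y": 0.1, "z": -9.2, "roll": 0, "claw": 0}, {"x": 0.1, "y": 0.1, "z": -9.2, "roll": 0, "claw": 0}]'

```text
clock: 16.63
eef_pos: [478.1, -198.8, 92.7]
tool_rot: [-3.138, 0.001, 0.982]
force: [-0.6, 0.2, -0.9]
width: 85.4
```

Call:
send_rows --rows '[{"x": 0, "y": 0, "z": 0, "roll": 0, "claw": 0.3}, {"x": 0, "y": 0, "z": 0, "roll": 0, "claw": 0.5}, {"x": 0, "y": 0, "z": 0, "roll": 0, "claw": 0.7}, {"x": 0, "y": 0, "z": 0, "roll": 0, "claw": 0.8}, {"x": 0, "y": 0, "z": 0, "roll": 0, "claw": 0.9}]'

```text
clock: 17.05
eef_pos: [480.0, -199.7, 95.4]
tool_rot: [3.14, -0.001, 0.982]
force: [-0.1, -0.2, 0.7]
width: 25.4
```

Call:
send_rows --rows '[{"x": 0, "y": 0, "z": 0, "roll": 0, "claw": 1}, {"x": 0, "y": 0, "z": 0, "roll": 0, "claw": 1}, {"x": 0, "y": 0, "z": 0, "roll": 0, "claw": 1}, {"x": 0, "y": 0, "z": 0, "roll": 0, "claw": 1}, {"x": 0, "y": 0, "z": 0, "roll": 0, "claw": 1}]'

```text
clock: 17.47
eef_pos: [479.6, -199.5, 95.1]
tool_rot: [3.142, -0.001, 0.982]
force: [-2.1, 1.8, 5.7]
width: 5.7
```

Call:
send_rows --rows '[{"x": 0, "y": 0, "z": 1, "roll": 0, "claw": 1}, {"x": 0, "y": 0, "z": 3.5, "roll": 0, "claw": 1}, {"x": 0, "y": 0, "z": 7, "roll": 0, "claw": 1}, {"x": 0, "y": 0, "z": 10.5, "roll": 0, "claw": 1}, {"x": 0, "y": 0, "z": 12.9, "roll": 0, "claw": 1}]'

```text
clock: 17.88
eef_pos: [479.9, -200.5, 226.6]
tool_rot: [3.139, -0.0, 0.981]
force: [0.7, 0.5, -1.5]
width: 5.6
```

Call:
send_rows --rows '[{"x": 0.8, "y": -1.6, "z": 0, "roll": 2, "claw": 1}, {"x": 2, "y": -4, "z": 0, "roll": 5, "claw": 1}, {"x": 3.2, "y": -6.4, "z": 0, "roll": 8, "claw": 1}, {"x": 4.2, "y": -8.3, "z": 0, "roll": 10.4, "claw": 1}, {"x": 4.6, "y": -8.9, "z": 0, "roll": 10.4, "claw": 1}]'

```text
clock: 18.3
eef_pos: [526.0, -292.6, 224.1]
tool_rot: [3.139, 0.003, 1.162]
force: [0.0, -0.5, -1.6]
width: 5.8
```

```bash
cat > bail.py <<'E'
from meas import *
s=ctrl.read_state();p=s["eef_pos"];print(p,np.degrees(s["tool_rot"]),s["force"],s["width"],s["clock"])
o=np.array([602,-351.5]);ex=np.array([.917,-.398]);ey=np.array([.398,.917])
for c in("side","top"):
    im,d=ctrl.get_image(c);P=cloud(c,d);h=cv2.cvtColor(im,cv2.COLOR_BGR2HSV)
    red=(np.hypot(P[...,0]-p[0],P[...,1]-p[1])<110)&(P[...,2]>150)&((h[...,0]<10)|(h[...,0]>172))&(h[...,1]>110)&(h[...,2]>40)
    q=P[red];x=(q[:,:2]-o)@ex;y=(q[:,:2]-o)@ey
    print(c,len(q))
    for a in range(-120,110,12):
        k=(y>=a)&(y<a+12)
        if k.any():print("  y",a,k.sum(),"x med",np.median(x[k]),"z max/med",np.percentile(q[k,2],95),np.median(q[k,2]),"ymin/max",y[k].min(),y[k].max())
    cv2.imwrite(f"pics/b_{c}.png",im)
E
python3 bail.py;python3 -c "
import cv2;a=cv2.imread('pics/b_side.png');cv2.imwrite('pics/v8.png',cv2.resize(a[150:350,270:470],(600,600),interpolation=2))"
```

```text
[ 526.  -292.6  224.1] [179.9   0.2  66.6] [ 0.  -0.5 -1.6] 5.838918164837223 18.3
side 218
  y -72 87 x med -92.04975429599288 z max/med 270.076980598685 235.06197245941075 ymin/max -64.2552369238627 -60.22607088074112
  y -60 35 x med -92.51616676993059 z max/med 273.72992803497095 247.30462600734904 ymin/max -59.95496439283569 -50.65019077105348
  y -48 9 x med -92.5345687998406 z max/med 274.251307343552 273.21630233078923 ymin/max -46.61256618995934 -38.42453559358929
  y -36 10 x med -92.58469492087968 z max/med 274.0621890806502 273.391876835298 ymin/max -35.7316989406424 -24.6498079387336
  y -24 10 x med -92.57720430535879 z max/med 274.56543597995807 273.0042659965321 ymin/max -23.761043684150643 -13.163504058729982
  y -12 9 x med -92.69066148635663 z max/med 273.85683378792044 273.3550768928781 ymin/max -11.205762882216 -0.07053707303140545
  y 0 10 x med -92.71533146236968 z max/med 274.0269585433778 273.1105091448057 ymin/max 0.09543811648911402 11.681594761449901
  y 12 18 x med -95.05235436104516 z max/med 293.6102078774235 272.7571743866378 ymin/max 12.24174393324841 23.661804687080046
  y 24 11 x med -92.83789496945982 z max/med 288.60470019030566 274.09761857141166 ymin/max 24.44680728800722 35.522753197448154
  y 36 8 x med -92.89725143999647 z max/med 274.6568302801085 272.9309293152963 ymin/max 37.31113971628966 47.69671342252567
  y 48 11 x med -95.27382118750833 z max/med 272.87882954861607 209.41543337036808 ymin/max 48.0034313846675 53.18439539825109
top 24
  y -60 15 x med -95.17218482198308 z max/med 274.7184924310546 269.48016102113047 ymin/max -57.18706939149917 -48.37897897768534
  y -48 9 x med -93.32432837718534 z max/med 274.41049193217594 272.23400661442156 ymin/max -47.90106011501109 -38.85044169851637
```

View pics/v8.png

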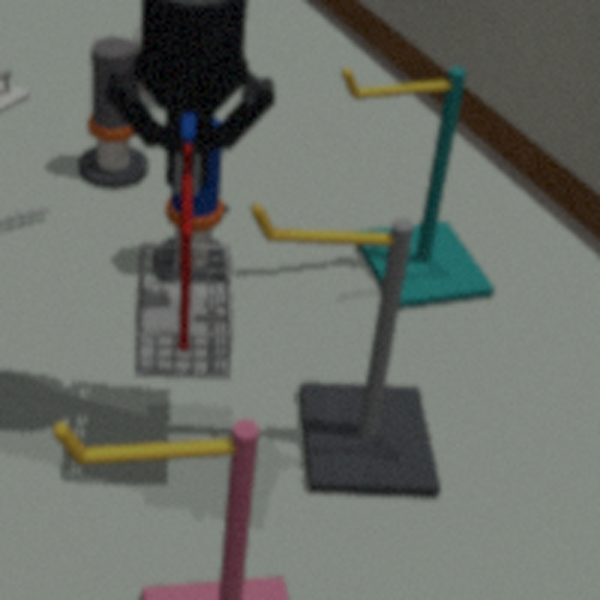

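Call:
send_rows --rows '[{"x": 1.8, "y": -0.4, "z": 0, "roll": 0, "claw": 1}, {"x": 4, "y": -1.4, "z": 0, "roll": 0, "claw": 1}, {"x": 6.5, "y": -2.4, "z": 0, "roll": 0, "claw": 1}, {"x": 8.6, "y": -3.3, "z": 0, "roll": 0, "claw": 1}, {"x": 9.4, "y": -3.7, "z": 0, "roll": 0, "claw": 1}]'

```text
clock: 18.82
eef_pos: [622.0, -323.7, 222.9]
tool_rot: [3.141, -0.001, 1.165]
force: [0.2, 0.9, -2.8]
width: 5.9
```

Call:
send_rows --rows '[{"x": 0, "y": 0, "z": 0, "roll": 0, "claw": 1}, {"x": 0, "y": 0, "z": -1, "roll": 0, "claw": 1}, {"x": 0, "y": 0, "z": -2, "roll": 0, "claw": 1}, {"x": 0, "y": 0, "z": -2.6, "roll": 0, "claw": 1}]'

```text
clock: 19.15
eef_pos: [617.7, -324.0, 195.7]
tool_rot: [-3.138, -0.001, 1.163]
force: [-0.5, 0.8, -2.1]
width: 5.4
```

```bash
python3 bail.py;python3 -c "
import cv2;a=cv2.imread('pics/b_side.png');cv2.imwrite('pics/v9.png',cv2.resize(a[170:330,320:480],(600,600),interpolation=2))"
```

```text
[ 617.7 -324.   195.7] [-179.8   -0.1   66.6] [-0.5  0.8 -2.1] 5.3742507569982125 19.15
side 160
  y -60 75 x med 3.580245929130391 z max/med 243.16126883219064 200.06924163962424 ymin/max -55.35103721749587 -49.135694513648076
  y -48 10 x med 3.5364363633954703 z max/med 244.95713106155398 244.26212148305245 ymin/max -47.80072472200388 -36.090390256316375
  y -36 9 x med 3.0224941830771734 z max/med 244.58665544416647 243.67319345538192 ymin/max -34.151684232836004 -24.506531822928135
  y -24 9 x med 3.620998463242951 z max/med 245.64180590545556 244.02041125256892 ymin/max -23.537749633429954 -12.88790441740545
  y -12 8 x med 2.5646963464929478 z max/med 245.47557048365113 244.46055851821382 ymin/max -11.372147581252005 -0.1814978904449514
  y 0 10 x med 3.539077221171779 z max/med 245.9037404708155 244.0512138561536 ymin/max 1.9447954974722166 11.943148924244747
  y 12 13 x med 2.685536347892291 z max/med 264.4071848734945 243.63371939639876 ymin/max 12.262791331079354 23.31575764412
  y 24 6 x med 4.343216578719283 z max/med 245.9882870131784 244.93229890985526 ymin/max 26.0034
[... 235 characters left out ...]
67 ymin/max 48.057267180857295 59.189162249351206
  y 60 1 x med 4.1904382077196844 z max/med 150.5208239343906 150.5208239343906 ymin/max 60.35301386530387 60.35301386530387
top 31
  y -60 4 x med 2.1765219101027578 z max/med 239.6737102501479 237.2568871934012 ymin/max -50.1024673922913 -48.21111549106826
  y -48 10 x med 2.7840647146319273 z max/med 242.49857604566773 240.34718117933323 ymin/max -47.813596107737155 -36.38714011096747
  y -36 10 x med 2.0685655370124127 z max/med 245.10854543809677 242.2053146207644 ymin/max -35.48552257607211 -25.143047451098088
  y -24 7 x med 3.14198347062628 z max/med 243.7690846147677 241.35518225548503 ymin/max -23.932513228016294 -17.488320098652046
```

View pics/v9.png

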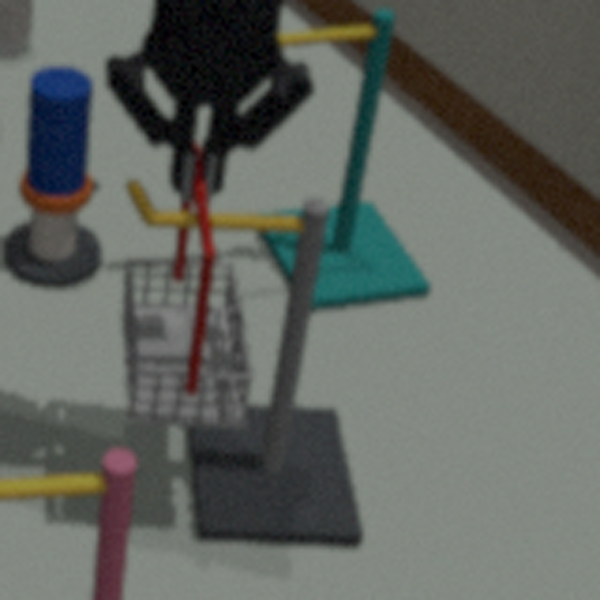

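Call:
send_rows --rows '[{"x": 0.3, "y": -0.2, "z": -0.2, "roll": 0, "claw": 1}, {"x": 0.3, "y": -0.2, "z": -0.4, "roll": 0, "claw": 1}, {"x": 0.3, "y": -0.2, "z": -0.5, "roll": 0, "claw": 1}]'

```text
clock: 19.5
eef_pos: [622.7, -327.9, 192.7]
tool_rot: [3.141, 0.0, 1.163]
force: [0.3, 0.5, -2.6]
width: 6.0
```

Call:
send_rows --rows '[{"x": 0, "y": 0, "z": -0.1, "roll": 0, "claw": 1}, {"x": 0, "y": 0, "z": -0.15, "roll": 0, "claw": 1}]'

```text
clock: 19.67
eef_pos: [622.4, -327.8, 191.2]
tool_rot: [3.141, -0.0, 1.163]
force: [0.6, -0.3, -2.1]
width: 5.8
```

Call:
send_rows --rows '[{"x": 0, "y": 0, "z": -0.1, "roll": 0, "claw": 1}, {"x": 0, "y": 0, "z": -0.2, "roll": 0, "claw": 1}, {"x": 0, "y": 0, "z": -0.2, "roll": 0, "claw": 1}]'

```text
clock: 19.92
eef_pos: [622.5, -327.7, 189.0]
tool_rot: [-3.142, 0.0, 1.164]
force: [0.1, -0.7, -1.8]
width: 5.9
```

Call:
send_rows --rows '[{"x": 0, "y": 0, "z": -0.1, "roll": 0, "claw": 1}, {"x": 0, "y": 0, "z": -0.1, "roll": 0, "claw": 1}]'

```text
clock: 20.08
eef_pos: [622.6, -327.7, 188.5]
tool_rot: [3.141, -0.0, 1.164]
force: [-0.8, 1.1, 0.5]
width: 5.8
```

Call:
send_rows --rows '[{"x": 0, "y": 0, "z": -0.05, "roll": 0, "claw": 1}, {"x": 0, "y": 0, "z": -0.05, "roll": 0, "claw": 1}]'

```text
clock: 20.25
eef_pos: [622.6, -327.7, 188.1]
tool_rot: [3.141, -0.0, 1.164]
force: [-0.5, 0.0, 2.3]
width: 5.7
```

```bash
python3 bail.py | grep -v "y -[67]"
```

```text
[ 622.6 -327.7  188.1] [180.   -0.   66.7] [-0.5  0.   2.3] 5.6685677816272335 20.25
side 155
  y -48 10 x med 9.105894735085666 z max/med 238.65043901320394 237.58751098150105 ymin/max -47.66321188233276 -36.42777637189616
  y -36 8 x med 9.891790899021602 z max/med 238.75197958705354 237.7014603483101 ymin/max -33.98769572425547 -24.999906741023263
  y -24 8 x med 9.09287846826834 z max/med 238.3639707552152 236.87567388292 ymin/max -22.117096658050045 -13.26862920863468
  y -12 9 x med 9.579590062366682 z max/med 238.45171777391027 237.6384823858707 ymin/max -11.408781868540624 -0.1927829851838869
  y 0 8 x med 8.68901725014927 z max/med 238.45439475513007 237.07832161022253 ymin/max 1.8392807884185138 8.844968311965735
  y 12 22 x med 8.84287151642423 z max/med 251.58532257669907 237.16102647095374 ymin/max 12.540607541399984 23.88376628707262
  y 24 6 x med 10.80261361941645 z max/med 251.66114158744497 238.30396435276037 ymin/max 25.828396636060987 35.65322601782938
  y 36 2 x med 12.397681908173528 z max/med 236.29363553885491 236.23040895499435 ymin/max 41.84608989158442 46.26931618672406
  y 48 15 x med 9.419707139009734 z max/med 195.10401794397174 162.0037736132033 ymin/max 51.169062529181154 55.989484683155965
top 32
  y -48 10 x med 8.544268510639085 z max/med 240.8089437006893 235.72148720394262 ymin/max -47.92986894555334 -37.93878252706115
  y -36 11 x med 9.612358724362295 z max/med 239.29167563182648 235.7209343231093 ymin/max -35.98726252932963 -24.017809249138097
  y -24 5 x med 9.855131604021548 z max/med 238.9155146383937 236.57053689654504 ymin/max -22.61380358691393 -18.070106938004194
```

Call:
send_rows --rows '[{"x": 0, "y": 0, "z": 0, "roll": 0, "claw": 0.85}, {"x": 0, "y": 0, "z": 0, "roll": 0, "claw": 0.75}, {"x": 0, "y": 0, "z": 0, "roll": 0, "claw": 0.65}, {"x": 0, "y": 0, "z": 0, "roll": 0, "claw": 0.6}, {"x": 0, "y": 0, "z": 0, "roll": 0, "claw": 0.6}]'

```text
clock: 20.77
eef_pos: [622.5, -327.7, 187.4]
tool_rot: [-3.141, 0.0, 1.163]
force: [0.3, -0.3, -0.2]
width: 33.9
```

Call:
send_rows --rows '[{"x": 0, "y": 0, "z": 0, "roll": 0, "claw": 0.6}, {"x": 0, "y": 0, "z": 0, "roll": 0, "claw": 0.6}, {"x": 0, "y": 0, "z": 0, "roll": 0, "claw": 0.6}]'

```text
clock: 21.02
eef_pos: [622.5, -327.7, 187.6]
tool_rot: [-3.142, -0.0, 1.163]
force: [-0.4, -0.1, 0.1]
width: 34.2
```

```bash
python3 bail.py | grep -v "y -[67]"
```

```text
[ 622.5 -327.7  187.6] [-180.    -0.    66.7] [-0.4 -0.1  0.1] 34.18703394248109 21.0167
side 169
  y -48 8 x med 9.92890845783826 z max/med 239.40205599578428 238.0944041370688 ymin/max -46.82678125684373 -36.51837330834735
  y -36 8 x med 9.865340424006291 z max/med 239.49546362757613 238.83628269486297 ymin/max -35.764238926048705 -25.316391925845227
  y -24 12 x med 9.267733011772437 z max/med 238.37335367766144 237.54574928232717 ymin/max -22.05406860403394 -12.470264842861665
  y -12 6 x med 9.100046534752437 z max/med 237.6904892459991 237.38047496223606 ymin/max -7.635877864668715 -0.2648008197548746
  y 0 9 x med 9.198686247101081 z max/med 239.1070987592099 236.64451963168688 ymin/max 1.019039439087849 11.123705858843122
  y 12 8 x med 7.975087073321609 z max/med 238.05843730665376 237.20691194727584 ymin/max 12.323617278753504 23.611838255645832
  y 24 7 x med 8.672834333734405 z max/med 238.75934160551924 236.30077723425507 ymin/max 24.727446720788432 35.840344761167174
  y 36 6 x med 8.430678355805426 z max/med 237.12774962308583 236.39676022032802 ymin/max 36.134922891015584 45.523047939822824
  y 48 31 x med 9.107930409312624 z max/med 237.2174002404251 201.23945249028225 ymin/max 49.36559312710217 56.973718495445056
top 31
  y -48 10 x med 8.104643526494353 z max/med 241.08009721861956 238.1145262235765 ymin/max -47.44825354912401 -36.27647077121993
  y -36 8 x med 8.711399359321916 z max/med 240.2665358720459 237.12854226832712 ymin/max -35.15304352840404 -25.68426827882781
  y -24 6 x med 8.66997680340195 z max/med 239.96634154345838 238.47855333679865 ymin/max -23.752469085569437 -18.233358572751094
```

Hanging level with the jaws clear. Withdrawing upward, letting it settle, then checking.

Call:
send_rows --rows '[{"x": 0, "y": 0, "z": 1, "roll": 0, "claw": 0.6}, {"x": 0, "y": 0, "z": 3, "roll": 0, "claw": 0.6}, {"x": 0, "y": 0, "z": 6, "roll": 0, "claw": 0.6}, {"x": 0, "y": 0, "z": 9, "roll": 0, "claw": 0.6}, {"x": 0, "y": 0, "z": 11, "roll": 0, "claw": 0.6}]'

```text
clock: 21.53
eef_pos: [623.2, -328.5, 301.7]
tool_rot: [3.137, 0.001, 1.163]
force: [0.3, -0.0, 0.3]
width: 33.8
```

Call:
send_rows --rows '[{"x": -4, "y": 1, "z": 0, "roll": 0, "claw": 0.6}, {"x": -8, "y": 2, "z": 0, "roll": 0, "claw": 0.6}, {"x": -12, "y": 3, "z": 0, "roll": 0, "claw": 0.6}, {"x": -12, "y": 3, "z": 0, "roll": 0, "claw": 0.6}, {"x": -12, "y": 3, "z": 0, "roll": 0, "claw": 0.6}]'

```text
clock: 21.95
eef_pos: [499.9, -297.3, 298.8]
tool_rot: [-3.141, -0.001, 1.161]
force: [1.1, 0.6, 0.1]
width: 34.0
```

Call:
send_rows --rows '[{"x": 0, "y": 0, "z": 0, "roll": 0, "claw": 0.6}, {"x": 0, "y": 0, "z": 0, "roll": 0, "claw": 0.6}, {"x": 0, "y": 0, "z": 0, "roll": 0, "claw": 0.6}, {"x": 0, "y": 0, "z": 0, "roll": 0, "claw": 0.6}, {"x": 0, "y": 0, "z": 0, "roll": 0, "claw": 0.6}]'

```text
clock: 22.37
eef_pos: [503.1, -297.9, 297.3]
tool_rot: [-3.142, 0.0, 1.164]
force: [-0.4, -0.7, -0.3]
width: 34.0
```

```bash
cat > fin.py <<'E'
from meas import *
import cyl
class S: pass
o=np.array([602,-351.5]);ex=np.array([.917,-.398]);ey=np.array([.398,.917])
for _ in range(3):
    im,d=ctrl.get_image("side");P=cloud("side",d);h=cv2.cvtColor(im,cv2.COLOR_BGR2HSV)
    red=(np.hypot(P[...,0]-609,P[...,1]+355)<75)&(P[...,2]>226)&(P[...,2]<250)&((h[...,0]<10)|(h[...,0]>172))&(h[...,1]>110)
    q=P[red];x=(q[:,:2]-o)@ex;y=(q[:,:2]-o)@ey;print("bar",len(q),"x",np.median(x),"y range",y.min(),y.max(),"z top",np.percentile(q[:,2],[5,50,95]),"slope deg",np.degrees(np.polyfit(y,q[:,2],1)[0]))
from scipy.optimize import least_squares
k=P[(np.hypot(P[...,0]-626,P[...,1]+98)<40)&(h[...,0]>100)&(h[...,0]<126)&(h[...,1]>130)&(P[...,2]>95)&(P[...,2]<165)];zm=k[:,2].mean()
f=least_squares(lambda a:np.linalg.norm(np.cross(k-[a[0],a[1],zm],np.array([a[2],a[3],1])/np.sqrt(1+a[2]**2+a[3]**2)),axis=1)-25,[626,-98,0,0],loss="soft_l1");print("cup",f.x[:2],np.degrees(f.x[2:]))
cv2.imwrite("pics/v10.png",cv2.resize(im[100:340,200:480],(700,600),interpolation=2));s=ctrl.read_state();print(s["clock"],s["force"],s["eef_pos"])
E
python3 fin.py
```

```text
bar 90 x 9.345333148467395 y range -58.27243567096748 59.56192770433049 z top [233.5 237.6 239. ] slope deg 0.18807475395676598
bar 89 x 9.320578398727923 y range -56.72117984236112 58.37690869483866 z top [232.8 237.3 239. ] slope deg 0.46468527666138265
bar 90 x 9.345122699171313 y range -56.616012656154304 54.498031287746876 z top [233.6 237.5 238.9] slope deg 0.3457507419648108
cup [626.1 -98. ] [ 0.2 -0.2]
22.5167 [ 0.7 -0.5  0.8] [ 502.7 -297.8  297.4]
```

View pics/v10.png

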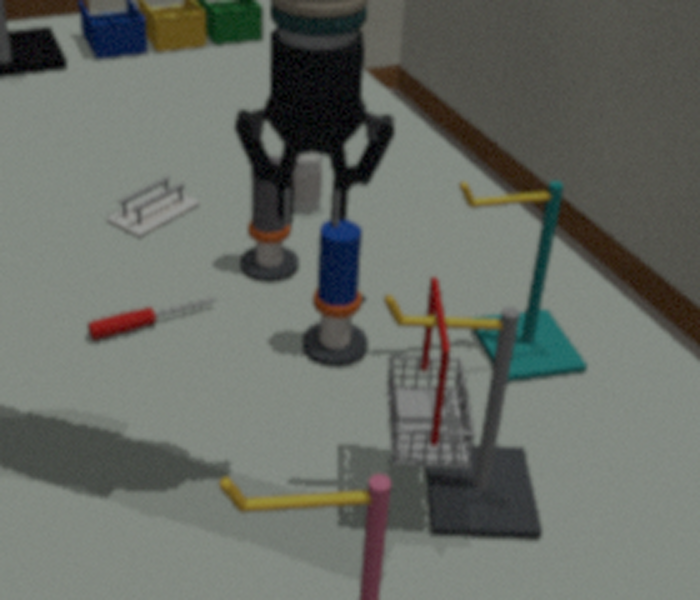

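Both are home, still and free of the gripper, which is well above them. The other things have not moved, so I am handing in.

```bash
python3 -c "
from cell import ctrl;print(ctrl.finish_job())"
```

```text
the job is handed in; nothing more can be done
None
```

The job is handed in at about 22.5 s. The blue cup is inverted on the free peg and the basket hangs on the yellow hook with the grey post.

**What I did:**
- The tool can only point down, so I could not turn the cup with the wrist. I gripped it near its closed end and swung its mouth down by pressing it under the hook's arm, with under 10 N.
- I lowered it over the peg until the rim met the collar, backed off, seated it at about 17 N and let go.
- I carried the basket by its handle, gripped about 27 mm from the middle so the fingers cleared the arm, and set the bar on the arm.

**Last checks:**
- **Cup:** its axis is within about 2 mm of the peg's, it is under 0.5° from plumb, and the picture shows the rim on the collar.
- **Basket:** the bar's middle is about 2 mm from the seat along the arm and 0–1 mm sideways. The bar's top is at 238 mm, so its centre is at about 234 mm, and the slope is under 0.5°. Three successive pictures showed no movement.
- **Other things:** the screwdriver and the grey cup look unmoved in the final picture. The gripper hides part of the bottle, so I judged those three by eye only.

**What failed or disagreed:**
- The reported tool height reads about 38 mm too low. Because of this my first grasp closed on top of the cup and pressed it with up to 70 N, though it did not move. I corrected for it from the depth images.
- The first touch on the collar reached about 38 N against the 50 N limit. The collar met the rim a few mm higher than I had estimated.

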